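# Close up two pipe spools for a pressure test

### The arm

A 7-joint arm with a two-finger parallel gripper is mounted at the origin on the work surface. World frame = base frame: x ahead of the robot, y to its left, z up, the work surface at z = 0. Lengths are in m, angles in rad, forces in N, time in s.
With the tool pointing down it reaches from about 0.425 to 0.875 m from the base axis. Payload 4.7 kg.
Tool frame: the origin (TCP) lies at the very end of the fingers, on their centre line; the grasp point (between the pads) lies 19 mm behind it; x points along the fingers, y is the direction in which the jaws open and shut, and the axes are right-handed (so a half turn about x gives the same grasp; the last joint's range is limited). The gripper opens to 87 mm and grips with 3 to 60 N. Pads are 19 mm wide; open, the fingers measure 117 mm over their backs; the gripper's body (75 mm by 190 mm) begins 51 mm behind the grasp point.
Start: joints at [1.316, 0.321, -0.07, 1.45, 0.023, 1.371, -0.057], TCP at [0.173, -0.627, 0.223] pointing down, gripper open.
Joint ranges: [-2.86, 2.86], [-0.3, 2.09], [-1.38, 1.24], [0.06, 2.45], [-1.56, 4.7], [0.09, 2.05], [-2.69, 2.69]. Speed limits (rad/s): [2.57, 2.57, 3.14, 3.14, 3.14, 3.14, 3.14].

### API

Orientations are given as a rotation vector (axis times angle).
In Python, from bench import ctrl gives the robot as it stands.
- The arm moves only by the tool step_arm, never from a script. Its argument "increments" is one flat list of numbers, 6 for each row, row after row: the shift along the tool's x, y, z in cm, then the turn, a rotation vector about the tool's x, y, z in rad. In form: [tx, ty, tz, ax, ay, az, tx, ty, tz, ax, ay, az, ...]. A call has 1 to 12 rows; each row shifts and turns the commanded pose from where the row before left it, along the tool's axes as they then stand; what a row does not reach is not made up. A row lasts 1/8 s, in which the tool goes at most 62.5 mm and 10.7 degrees, less where a joint would pass 70% of its speed; a pose out of reach is approached as far as the arm can. A call with a gripper value outside its range is refused whole. "fingers" is the opening in per cent of the stroke, from 0 (shut) to 100 (fully open), set as the call begins (left out, the last holds). The fingers move at their own pace and stop on an object; "force" is the grip in N (left out, the last holds). Time passes only in rows, so rows that do not move let the fingers close. It gives the time, the measured TCP pose, the force and the opening at its end, in the units of the state.
- ctrl.get_state(): the state, without advancing time (a new reading comes with each control period).
- ctrl.get_image(name): name is "scene" or "top" or "wrist"; returns the picture (400x640x3 uint8, red, green, blue); there is no depth.
- ctrl.camera_params(name): a dict with "vertical_fov" (degrees; the focal length in pixels is half the picture's height over the tangent of half this angle, whatever the lens; pixels are square), "cx", "cy" (the principal point, pixels), "R" (3x3) and "t" (3): a world point X has camera coordinates R X + t. Camera axes: x right, y down, z forward; pixel columns grow to the right and rows downward; lengths in m; the calibration is good to about 2 mm. The wrist camera is an equidistant fisheye: a pixel r from the principal point sees the ray r / f radians off the axis. A picture is of the moment at which its call begins: read the wrist's pose just before it. camera_params takes no time and is no camera call; for the wrist camera it gives the pose at the moment of the call.
- ctrl.close_job(): hands the job in, once; it reports no verdict.
Trained networks look in the newest picture that a camera, given by its name, has taken for a name from the list of things; names that differ only in an ending like _2 or _b are one class to them, and where a whole thing is asked for, a point or a joint stands for the part that bears it (a point fixed in the world has none). Each returns a list of dicts, best first, with "score" (0 to 1); they miss things now and then, are a little off and sometimes report something else, mostly with a low value. They report only what shows in the picture. A call takes as long as a camera call. They do not tell look-alikes from the thing itself.
- ctrl.search_frame(camera, name): "xyz" ([x, y, z] in m, in the coordinates of the camera as it stood for that picture, good to about 4 mm: the middle of the surface that is visible of it).
- ctrl.silhouettes(camera, name): "pixels" (400x640 bool, what is visible of it).
- ctrl.spot_point(camera, name): "xyz" ([x, y, z] in m, in the coordinates of the camera as it stood for that picture, good to about 4 mm: a listed point, or the origin of a listed thing).
The state is a dict: "time": time; "joint_positions": joint angles; "qd": joint speeds; "joint_torque": joint torques, N m; "position": TCP position; "tool_rot": TCP orientation; "ft_force": force on the tool from outside, world axes, zero at the start; "torque": the same for the moment, N m; "grip_width": opening from 0.0 (shut) to 1.0 (fully open).
Only numpy, scipy, OpenCV 4.12 (cv2) and the standard library are available. Lean on these libraries where they do the work, as an engineer would, in place of code of your own. Each camera call takes 0.05 s, during which the arm holds its last target.

### The job

Get the two upright pipe spools ready for their pressure test: on each open top flange lay the gasket of its size, centred on the raised sealing face, and on the gasket set the test blind of its size, flat, centred and with its bolt holes lined up with the flange's, ready for the bolts to go in. Set the heavy blinds down gently, without letting them drop, and leave the odd gasket and the slip-on flange where they lie.

Things in the scene. Friction and masses are not known exactly. Their poses are not given: they have to be found in the camera images.
- spool_small: the smaller spool: upright green pipe fixed on a round grey base 120 mm across. Top: bare steel flange disc 89 mm across, four 16 mm bolt holes on a 60 mm circle; in its middle the raised sealing face 35 mm across, 2 mm proud of the disc, 115 mm above the bench. Origin: pipe axis at bench level; z up; bolt holes at 45, 135, 225 and 315 degrees from its x axis
- gasket_small: loose flat steel spiral-wound gasket ring for the smaller spool, 48 mm outside, 19 mm inside, 5 mm thick, about 40 g, lying on the bench. Origin: centre of its underside; z up
- blind_small: loose test blind for the smaller spool: solid steel disc 89 mm across, 10 mm thick, four bolt holes on a 60 mm circle; on it a round boss 32 mm across, 30 mm tall (the grip), then a 13 mm square brass plug, 49 mm in all; about 0.5 kg. Origin: centre of the underside; z up; bolt holes at 45, 135, 225 and 315 degrees from its x axis
- spool_large: the larger spool: upright green pipe fixed on a round grey base 120 mm across. Top: bare steel flange disc 108 mm across, four 16 mm bolt holes on a 79 mm circle; in its middle the raised sealing face 51 mm across, 2 mm proud of the disc, 135 mm above the bench. Origin: pipe axis at bench level; z up; bolt holes at 45, 135, 225 and 315 degrees from its x axis
- gasket_large: loose flat steel spiral-wound gasket ring for the larger spool, 67 mm outside, 32 mm inside, 5 mm thick, about 75 g, lying on the bench. Origin: centre of its underside; z up
- blind_large: loose test blind for the larger spool: solid steel disc 108 mm across, 10 mm thick, four bolt holes on a 79 mm circle; on it a round boss 32 mm across, 30 mm tall (the grip), then a 13 mm square brass plug, 49 mm in all; about 0.7 kg. Origin: centre of the underside; z up; bolt holes at 45, 135, 225 and 315 degrees from its x axis
- gasket_odd: loose gasket of the same make for a bigger pipe, 86 mm outside, 56 mm inside, 5 mm thick; fits neither spool, not used. Origin: centre of its underside
- slip_on: loose slip-on flange: steel disc 108 mm across, 11 mm thick, with four bolt holes, a hub 17 mm tall in all and an open 34 mm bore; not a blind, not used. Origin: centre of its underside
There are look-alikes about, which are no part of the job. What is shaped like the gasket_large but orange or pink is not meant.

How it is judged:
By the outcome, as a careful person would: the job done as asked, in the order asked, and still so for the second after the job is handed in, with the robot touching nothing.
It also fails if it takes over 136 s, if anything falls off the work surface, if the arm or the gripper's body presses on something with over 40 N, if the wrist force passes 120 N, or if a joint passes its speed limit or range.

## Working session

There is one attempt and no reset: what is moved stays moved. The work goes in short steps, Python scripts to look and compute and a tool call to move; the robot and the scene stay as the last step left them, time stands still between calls to the robot, and variables do not carry over. Pictures are saved under pics/ and viewed, and the job is handed in when it is done.

Besides the shell and the picture viewer there is one more tool, called after "Request:" as name(argument=value, ...) on one line, values as JSON. step_arm: Moves the arm, as the interface text tells. Its arguments: {"type":"object","properties":{"increments":{"type":"array","items":{"type":"number"}},"fingers":{"type":"number"},"force":{"type":"number"}},"required":["increments"]}

```bash
ls; mkdir -p pics; python3 - <<'E'
from bench import ctrl
import cv2,numpy as np
s=ctrl.get_state();print(s)
for n in ("scene","top","wrist"):
    im=ctrl.get_image(n);cv2.imwrite(f"pics/{n}0.png",im[:,:,::-1])
    p=ctrl.camera_params(n);print(n,p)
E
```

```text
pics
{'time': 0.0, 'joint_positions': array([ 1.31610856,  0.32180486, -0.07007934,  1.45165755,  0.02259624,
        1.3707914 , -0.0569166 ]), 'qd': array([ 6.62518833e-04,  6.07461918e-04,  6.81906336e-05,  1.93376449e-03,
        1.60787939e-03, -9.81491104e-04,  3.51321528e-04]), 'joint_torque': array([ 1.30228658e-03, -4.91284776e+01, -4.02877852e-01, -3.12528348e+01,
       -6.35669776e-02,  4.37085377e-02,  1.92159578e-04]), 'position': array([ 0.17242146, -0.62615003,  0.221482  ]), 'tool_rot': array([ 2.07820035,  0.28298034, -2.07892514]), 'ft_force': array([-1.04725265, -0.22914828, -0.046798  ]), 'torque': array([-0.03297819, -0.00555932, -0.0060521 ]), 'grip_width': 0.9990509316538554}
scene {'vertical_fov': 54.277761542980706, 'cx': 321.44037400847685, 'cy': 191.85772235683217, 'R': array([[-0.39794614,  0.91735271,  0.01014288],
       [ 0.70431405,  0.31257748, -0.63736727],
       [-0.58786103, -0.24649407, -0.7704934 ]]), 't': array([ 0.20040822, -0.34060986,  1.28566583])}
top {'vertical_fov': 55.95592141387857, 'cx': 321.527379362961, 'cy': 197.95953035014554, 'R': array([[-0.02470112, -0.99969182,  0.00247233],
       [-0.99339115,  0.02426799, -0.11218327],
       [ 0.1120887 , -0.00522704, -0.99368446]]), 't': array([-0.0038579 ,  0.5214315 ,  0.97484343])}
wrist {'vertical_fov': 65.70646984690485, 'cx': 321.559331506633, 'cy': 201.63157487204614, 'R': array([[ 0.2649699 , -0.96425526, -0.00165635],
       [-0.91839578, -0.25289078,  0.30429499],
       [-0.29383692, -0.07910783, -0.95257641]]), 't': array([-0.65058836, -0.03698935,  0.39320145])}
```

View pics/scene0.png

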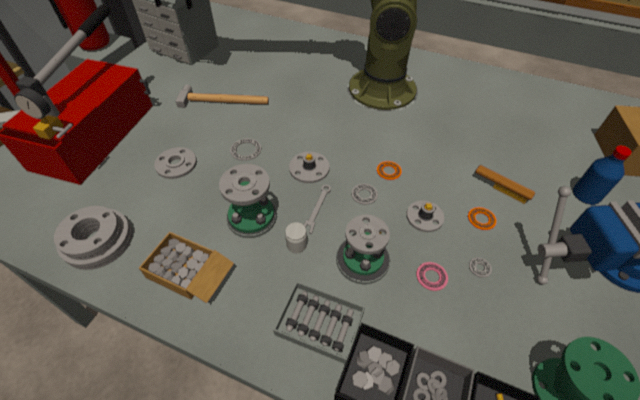

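View pics/top0.png

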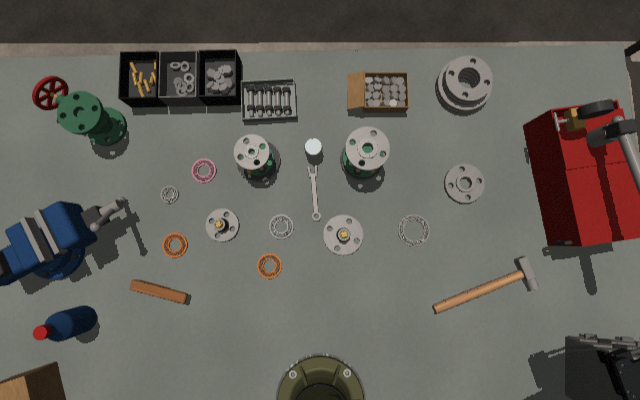

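View pics/wrist0.png

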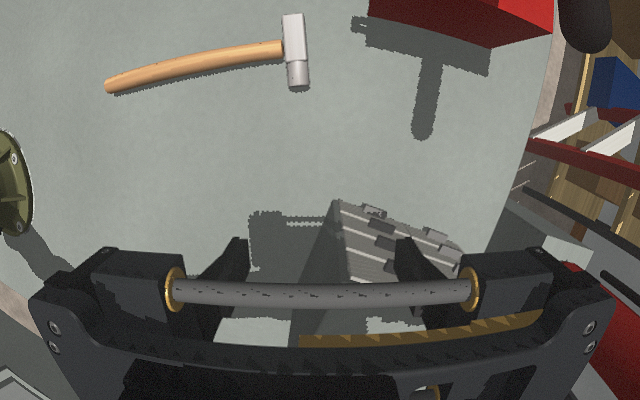

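```bash
cat > h.py <<'E'
from bench import ctrl
import cv2,numpy as np
from scipy.spatial.transform import Rotation as Ro
def foc(p): return 200/np.tan(np.radians(p['vertical_fov'])/2)
def ray(p,px,fish):
    px=np.atleast_2d(np.asarray(px,float)); d=px-[p['cx'],p['cy']]; f=foc(p)
    if fish:
        r=np.linalg.norm(d,axis=1)+1e-9; th=r/f
        v=np.c_[d/r[:,None]*np.sin(th)[:,None],np.cos(th)]
    else: v=np.c_[d/f,np.ones(len(d))]
    return v@p['R'], -p['R'].T@p['t']
def toz(p,px,z,fish):
    v,c=ray(p,px,fish); return c+v*((z-c[2])/v[:,2])[:,None]
def proj(p,X,fish):
    c=np.atleast_2d(X)@p['R'].T+p['t']; f=foc(p)
    if fish:
        r=np.linalg.norm(c[:,:2],axis=1)+1e-12; th=np.arctan2(r,c[:,2]); d=c[:,:2]/r[:,None]*(th*f)[:,None]
    else: d=c[:,:2]/c[:,2:]*f
    return d+[p['cx'],p['cy']]
NAMES=["spool_small","gasket_small","blind_small","spool_large","gasket_large","blind_large","gasket_odd","slip_on"]
E
python3 - <<'E'
from h import *
for cam in("top","scene"):
  p=ctrl.camera_params(cam)
  for n in NAMES:
    for d in ctrl.spot_point(cam,n)[:3]:
        X=p['R'].T@(d['xyz']-p['t']); print(cam,n,round(d['score'],2),X.round(3),proj(p,X[None],0)[0].round())
print(ctrl.get_state()['time'])
E
```

```text
top spool_small 0.59 [ 0.632  0.156 -0.005] [258. 161.]
top spool_small 0.32 [ 0.424 -0.073 -0.001] [343. 234.]
top gasket_small 0.62 [ 0.547  0.397 -0.002] [171. 194.]
top gasket_small 0.33 [ 0.558 -0.405  0.   ] [462. 183.]
top blind_small 0.56 [0.457 0.251 0.002] [223. 225.]
top spool_large 0.78 [ 0.628 -0.128  0.002] [361. 160.]
top gasket_large 0.95 [0.345 0.127 0.003] [270. 266.]
top gasket_large 0.73 [ 0.61   0.311 -0.001] [202. 170.]
top gasket_large 0.64 [ 0.406  0.383 -0.006] [176. 245.]
top blind_large 0.64 [ 0.426 -0.073 -0.001] [343. 233.]
top gasket_odd 0.81 [ 0.433 -0.266 -0.004] [413. 229.]
top gasket_odd 0.59 [0.548 0.402 0.002] [169. 193.]
top slip_on 0.93 [ 0.558 -0.407 -0.001] [462. 183.]
top slip_on 0.7 [ 0.422 -0.073 -0.002] [343. 235.]
scene spool_small 0.78 [ 0.631  0.157 -0.   ] [363. 260.]
scene gasket_small 0.77 [0.543 0.402 0.001] [480. 267.]
scene blind_small 0.74 [0.455 0.255 0.001] [425. 216.]
scene blind_small 0.47 [ 0.628 -0.126  0.001] [253. 217.]
scene spool_large 0.66 [ 0.626 -0.128 -0.001] [253. 217.]
scene gasket_large 0.74 [ 0.606  0.308 -0.003] [432. 276.]
scene gasket_large 0.62 [ 0.451  0.096 -0.003] [364. 195.]
scene gasket_large 0.62 [0.403 0.383 0.001] [482. 217.]
scene blind_large 0.63 [ 0.421 -0.069  0.001] [310. 167.]
scene gasket_odd 0.61 [ 0.431 -0.265 -0.004] [246. 150.]
scene gasket_odd 0.42 [ 0.554 -0.406  0.002] [177. 163.]
scene slip_on 0.58 [ 0.555 -0.409  0.002] [176. 163.]
0.95
```

```bash
cat >> h.py <<'E'
def pose():
    s=ctrl.get_state(); return s,np.array(s['position']),Ro.from_rotvec(s['tool_rot']).as_matrix()
def yaw(R): return np.degrees(np.arctan2(R[1,1],R[0,1]))  # direction of tool y
def plan(P,yw=None):
    """target TCP P, tool y direction yw deg, tool pointing down: turn first, then shift"""
    s,p,R=pose()
    if yw is None: yw=yaw(R)
    y=np.array([np.cos(np.radians(yw)),np.sin(np.radians(yw)),0]);x=np.array([0,0,-1.]);T=np.c_[x,y,np.cross(x,y)]
    print("t",round(s['time'],2),"pos",p.round(4),"yaw",round(yaw(R),2),"tilt",np.degrees(R[:2,0]).round(2),"F",s['ft_force'].round(1),"g",round(s['grip_width']*87,1))
    print("turn (tool rad):",Ro.from_matrix(R.T@T).as_rotvec().round(4)," then shift cm:",((P-p)@T*100).round(2), " shift in present axes:",((P-p)@R*100).round(2))
E
python3 - <<'E'
from h import *
s,p,R=pose(); print(R.round(3),yaw(R))
c=ctrl.camera_params("wrist"); C=-c['R'].T@c['t']
print("cam pos in tool cm",((C-p)@R*100).round(2)); print("cam axes in tool (rows right,down,fwd)",(c['R']@R).round(3))
E
```

```text
[[-0.     0.266 -0.964]
 [-0.    -0.964 -0.266]
 [-1.     0.     0.   ]] -74.59773946430026
cam pos in tool cm [-16.3    0.15  -8.4 ]
cam axes in tool (rows right,down,fwd) [[ 0.     1.     0.001]
 [-0.304 -0.001  0.953]
 [ 0.953 -0.     0.304]]
```

```bash
python3 -c "
from h import *
plan(np.array([.451,.096,.2]),12)"
```

```text
t 0.95 pos [ 0.1726 -0.6267  0.2226] yaw -74.6 tilt [-0.   -0.01] F [ 0.1 -0.4 -0.6] g 87.1
turn (tool rad): [-1.5114e+00  2.0000e-04 -0.0000e+00]  then shift cm: [  2.26  42.26 -64.9 ]  shift in present axes: [  2.25 -62.28 -46.04]
```

Request:
step_arm(increments=[0,0,0,-0.168,0,0,0,0,0,-0.168,0,0,0,0,0,-0.168,0,0,0,0,0,-0.168,0,0,0,0,0,-0.168,0,0,0,0,0,-0.168,0,0,0,0,0,-0.168,0,0,0,0,0,-0.168,0,0,0,0,0,-0.168,0,0])

```text
time: 2.08
position: [0.1726, -0.6267, 0.2226]
tool_rot: [1.049, 1.303, -1.049]
ft_force: [-0.5, 0.2, -0.5]
grip_width: 0.996
```

```bash
python3 -c "
from h import *
plan(np.array([.451,.096,.2]),12)"
```

```text
t 2.08 pos [ 0.1726 -0.6267  0.2226] yaw 12.34 tilt [-0. -0.] F [-0.5  0.2 -0.5] g 86.7
turn (tool rad): [0.006  0.0001 0.0001]  then shift cm: [  2.26  42.26 -64.9 ]  shift in present axes: [  2.25  42.65 -64.65]
```

Request:
step_arm(increments=[0,5,-3.5,0,0,0,0,5,-3.5,0,0,0,0,5,-3.5,0,0,0,0,5,-3.5,0,0,0,0,5,-3.5,0,0,0,0,5,-3.5,0,0,0,0.3,1.55,-5.5,0,0,0,0.3,1.55,-5.5,0,0,0,0.3,1.55,-5.5,0,0,0,0.3,1.55,-5.5,0,0,0,0.3,1.55,-5.5,0,0,0,0.3,1.55,-5.5,0,0,0])

```text
time: 3.58
position: [0.4444, -0.0149, 0.2048]
tool_rot: [1.053, 1.299, -1.053]
ft_force: [0.5, 0.6, -0.0]
grip_width: 1.002
```

Request:
step_arm(increments=[0.2,1.55,-5.5,0,0,0,0.2,1.55,-5.5,0,0,0])

```text
time: 3.82
position: [0.4518, 0.0991, 0.2008]
tool_rot: [1.053, 1.299, -1.053]
ft_force: [1.5, -0.7, -0.2]
grip_width: 1.004
```

```bash
python3 - <<'E'
from h import *
plan(np.array([.451,.096,.2]),12)
p=ctrl.camera_params("wrist");im=ctrl.get_image("wrist");cv2.imwrite("pics/w1.png",im[:,:,::-1])
np.save("w1.npy",im)
import pickle;pickle.dump(p,open("w1.pkl","wb"))
print(proj(p,[[.451,.096,0]],1))
E
```

```text
t 3.83 pos [0.4518 0.0991 0.2008] yaw 12.01 tilt [ 0.09 -0.08] F [ 1.5 -0.7 -0.2] g 87.4
turn (tool rad): [ 0.0001  0.0017 -0.0013]  then shift cm: [ 0.08 -0.14  0.28]  shift in present axes: [ 0.08 -0.14  0.28]
[[320.19320289 177.11977596]]
```

View pics/w1.png

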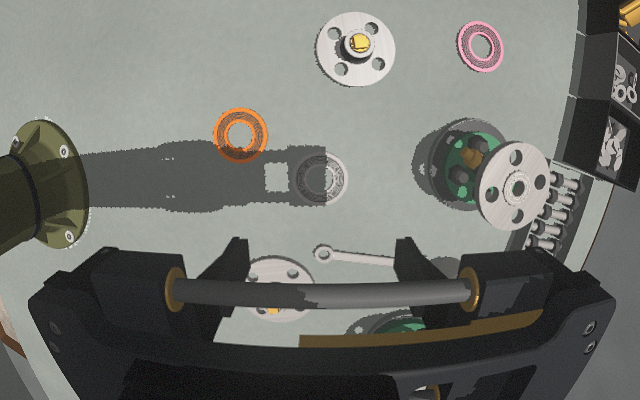

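```bash
cat >> h.py <<'E'
def rect(p,im,c,z,half=.07,mm=.25,fish=True):
    """metric patch at height z: col -> +x world right, row -> down = -y"""
    n=int(2*half*1000/mm); g=(np.arange(n)+.5)*mm/1000-half
    X,Y=np.meshgrid(c[0]+g,c[1]-g); q=proj(p,np.c_[X.ravel(),Y.ravel(),np.full(X.size,z)],fish).astype(np.float32)
    return cv2.remap(im,q[:,0].reshape(n,n),q[:,1].reshape(n,n),cv2.INTER_CUBIC)
def loc(c,half,mm,uv): # patch px -> world
    uv=np.asarray(uv,float); return np.array([c[0]-half+(uv[...,0]+.5)*mm/1000, c[1]+half-(uv[...,1]+.5)*mm/1000]).T
def fitring(p,im,c,z,rads,half=.07,search=.012,fish=True,mm=.5,zs=None):
    """centre maximising mean |radial gradient| on circles; rads: list of radii (m); zs heights per radius"""
    from scipy.optimize import minimize
    g=cv2.GaussianBlur(cv2.cvtColor(im,cv2.COLOR_RGB2GRAY).astype(np.float32),(0,0),.7)
    th=np.radians(np.arange(0,360,2)); d=np.c_[np.cos(th),np.sin(th)]
    zs=zs or [z]*len(rads)
    def samp(c,r,z):
        q=proj(p,np.c_[c+r*d,np.full(len(d),z)],fish).astype(np.float32)
        return cv2.remap(g,q[:,0:1],q[:,1:2],cv2.INTER_LINEAR)[:,0]
    def sc(c):
        t=0
        for r,zz in zip(rads,zs):
            df=samp(c,r+.001,zz)-samp(c,r-.001,zz)
            t+=np.mean(np.minimum(np.abs(df),40))
        return -t
    best=None;c=np.array(c[:2],float)
    s=search
    for k in range(4):
        G=np.linspace(-s,s,17); L=[(sc(c+[a,b]),a,b) for a in G for b in G]; m=min(L); c=c+[m[1],m[2]]; s/=4
    return c,-m[0]
def holes(p,im,c,z,R,r=.008,fish=True,srch=.008,free=True):
    """4-hole pattern: centre and yaw (deg, x axis; mod 90) by hole edge gradient/darkness"""
    g=cv2.GaussianBlur(cv2.cvtColor(im,cv2.COLOR_RGB2GRAY).astype(np.float32),(0,0),.7)
    th=np.radians(np.arange(0,360,12)); d=np.c_[np.cos(th),np.sin(th)]
    def mean(P):
        q=proj(p,np.c_[P,np.full(len(P),z)],fish).astype(np.float32)
        return cv2.remap(g,q[:,0:1],q[:,1:2],cv2.INTER_LINEAR)[:,0]
    def sc(c,a):
        t=0
        for k in range(4):
            b=np.radians(a+45+90*k); h=c+R*np.array([np.cos(b),np.sin(b)])
            t+=np.mean(np.minimum(np.abs(mean(h+(r+.001)*d)-mean(h+(r-.001)*d)),60))
        return -t
    c=np.array(c[:2],float); A=np.arange(-45,45,3.) ; s=srch
    best=min((sc(c+[u,v],a),u,v,a) for u in np.linspace(-s,s,9) for v in np.linspace(-s,s,9) for a in A)
    c=c+[best[1],best[2]];a=best[3]; sa=3.; s/=4
    for k in range(4):
        m=min((sc(c+[u,v],a+w),u,v,w) for u in np.linspace(-s,s,7) for v in np.linspace(-s,s,7) for w in np.linspace(-sa,sa,7))
        c=c+[m[1],m[2]];a+=m[3]; s/=2.5;sa/=2.5
    return c,a,-m[0]
def ov(patch,circs,half,mm,c):
    o=patch.copy()
    for (x,y,r) in circs:
        u=(x-c[0]+half)*1000/mm-.5; v=(c[1]+half-y)*1000/mm-.5
        cv2.circle(o,(int(round(u*8)),int(round(v*8))),int(r*1000/mm*8),(255,0,0),1,cv2.LINE_AA,3)
    return o
def hc(c,a,R,r=.008): return [(c[0]+R*np.cos(np.radians(a+45+90*k)),c[1]+R*np.sin(np.radians(a+45+90*k)),r) for k in range(4)]
E
python3 - <<'E'
from h import *
import pickle
p=pickle.load(open("w1.pkl","rb"));im=np.load("w1.npy")
c,s=fitring(p,im,(.451,.096),.005,[.0335,.016]);print("gl",c,s)
a1=ov(rect(p,im,(.451,.096),.005,.05),[(*c,.0335),(*c,.016)],.05,.25,(.451,.096))
cb,ab,s=holes(p,im,(.456,.252),.010,.030);print("bs",cb,ab,s)
c2,s=fitring(p,im,cb,.010,[.0445]);print("bs disc",c2,s)
a2=ov(rect(p,im,(.456,.252),.010,.05),hc(cb,ab,.03)+[(*c2,.0445)],.05,.25,(.456,.252))
cs,as_,s=holes(p,im,(.631,.156),.113,.030,srch=.012);print("ss",cs,as_,s)
c3,s=fitring(p,im,cs,.113,[.0445]);print("ss disc",c3,s)
c4,s=fitring(p,im,cs,.115,[.0175]);print("ss face",c4,s)
a3=ov(rect(p,im,(.631,.156),.113,.05),hc(cs,as_,.03)+[(*c3,.0445)],.05,.25,(.631,.156))
cv2.imwrite("pics/r1.png",cv2.resize(np.hstack([a1,a2,a3]),(800,267))[:,:,::-1])
E
```

```text
gl [0.45071875 0.09466406] 29.878708
bs [0.45877333 0.2544    ] 22.272 191.27182
bs disc [0.45886708 0.25407187] 37.018803
ss [0.633936 0.154504] -19.4 218.49643
ss disc [0.63428756 0.15459775] 31.948864
ss face [0.63086569 0.15541806] 20.151218
```

View pics/r1.png

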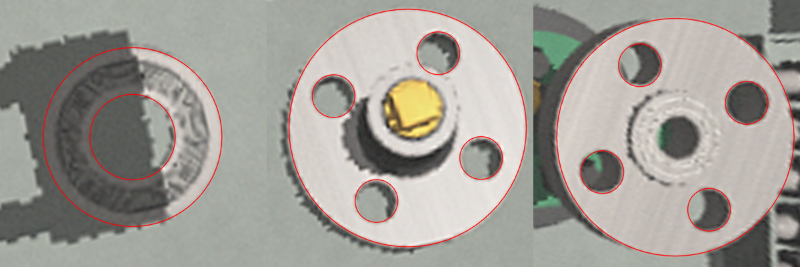

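```bash
python3 -c "
from h import *
plan(np.array([.4507,.0947,.002]),12)"
```

```text
t 3.88 pos [0.4512 0.1085 0.2013] yaw 12.58 tilt [0.14 0.25] F [-0.4  5.   1.1] g 86.8
turn (tool rad): [ 0.0101 -0.0038 -0.0033]  then shift cm: [19.93 -0.33  1.34]  shift in present axes: [19.92 -0.41  1.41]
```

Request:
step_arm(increments=[0,0,0,0,0,0,0,0,0,0,0,0,0,0,0,0,0,0])

```text
time: 4.25
position: [0.4519, 0.0959, 0.2004]
tool_rot: [1.055, 1.3, -1.056]
ft_force: [-0.2, 0.6, -0.2]
grip_width: 1.0
```

```bash
cat >> h.py <<'E'
import pickle
def snap(n,cam="wrist"):
    p=ctrl.camera_params(cam); im=ctrl.get_image(cam); pickle.dump((p,im),open(n+".pkl","wb")); return p,im
E
python3 - <<'E'
from h import *
plan(np.array([.4507,.0947,.002]),12)
p,im=snap("w2")
c,s=fitring(p,im,(.451,.096),.005,[.0335,.016]);print("gl",c,s)
cb,ab,s=holes(p,im,(.456,.252),.010,.030);print("bs",cb,ab,s)
cs,as_,s=holes(p,im,(.631,.156),.113,.030,srch=.012);print("ss",cs,as_,s)
cv2.imwrite("pics/r2.png",ov(rect(p,im,(.451,.096),.005,.05),[(*c,.0335),(*c,.016)],.05,.25,(.451,.096))[:,:,::-1])
plan(np.array([*c,.002]),12)
E
```

```text
t 4.25 pos [0.4519 0.0959 0.2004] yaw 11.87 tilt [-0.01 -0.03] F [-0.2  0.6 -0.2] g 87.0
turn (tool rad): [-0.0022  0.0004  0.0003]  then shift cm: [19.84 -0.14  0.09]  shift in present axes: [19.84 -0.13  0.08]
gl [0.45064844 0.09461719] 28.342918
bs [0.45882667 0.25430933] 22.112 188.78853
ss [0.634    0.154632] -19.504 215.34158
t 4.3 pos [0.4519 0.096  0.2005] yaw 11.88 tilt [-0.01 -0.02] F [ 1.1  0.4 -0.4] g 86.8
turn (tool rad): [-0.002   0.0003  0.0002]  then shift cm: [19.85 -0.15  0.11]  shift in present axes: [19.85 -0.15  0.11]
```

View pics/r2.png

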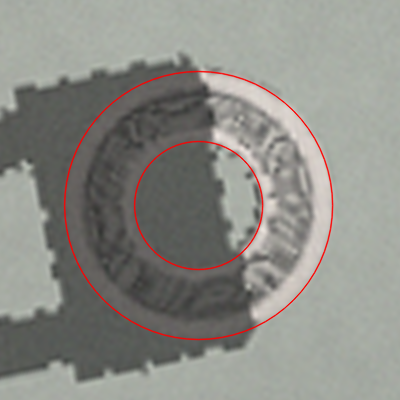

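Request:
step_arm(increments=[4.5,-0.15,0.1,0,0,0,4.5,0,0,0,0,0,4.5,0,0,0,0,0,3.5,0,0,0,0,0,1.8,0,0,0,0,0,0.8,0,0,0,0,0,0.2,0,0,0,0,0,0,0,0,0,0,0,0,0,0,0,0,0])

```text
time: 5.42
position: [0.4512, 0.096, 0.0033]
tool_rot: [1.054, 1.3, -1.053]
ft_force: [0.1, -0.1, 0.2]
grip_width: 1.004
```

Request:
step_arm(increments=[0,0,0,0,0,0,0,0,0,0,0,0,0,0,0,0,0,0,0,0,0,0,0,0,0,0,0,0,0,0], fingers=60, force=20)

```text
time: 6.05
position: [0.4506, 0.0961, 0.0026]
tool_rot: [1.053, 1.301, -1.053]
ft_force: [-0.9, -0.2, 2.2]
grip_width: 0.75
```

```bash
python3 - <<'E'
from h import *
plan(np.array([.4507,.0947,.15]),12)
p,im=snap("w3"); cv2.imwrite("pics/w3.png",im[:,:,::-1])
E
```

```text
t 6.05 pos [0.4506 0.0961 0.0026] yaw 12.03 tilt [-0.   -0.01] F [-0.9 -0.2  2.2] g 65.2
turn (tool rad): [0.0006 0.0002 0.0001]  then shift cm: [-1.474e+01 -1.000e-02  1.400e-01]  shift in present axes: [-14.74  -0.02   0.14]
```

View pics/w3.png

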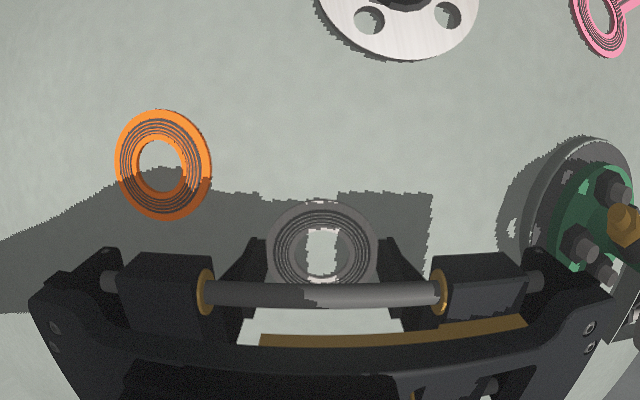

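```bash
cat >> h.py <<'E'
def intool(c,z,p0,R0): return (np.array([c[0],c[1],z])-p0)@R0*1000
E
python3 - <<'E'
from h import *
s,p0,R0=pose()
p,im=pickle.load(open("w3.pkl","rb"))
c,sc=fitring(p,im,(.4507,.0955),.005,[.0335],search=.006);print(c,sc,intool(c,.0,p0,R0))
c,sc=fitring(p,im,(.4507,.0955),.005,[.016],search=.006);print(c,sc,intool(c,.0,p0,R0))
cv2.imwrite("pics/r3.png",ov(rect(p,im,(.451,.096),.005,.05),[(*c,.0335),(*c,.016)],.05,.25,(.451,.096))[:,:,::-1])
E
```

```text
[0.45200078 0.08821094] 19.251398 [ 2.6080786  -0.25262073  8.00606497]
[0.45371172 0.09666016] 21.245815 [2.60661034 3.18211718 0.099158  ]
```

View pics/r3.png

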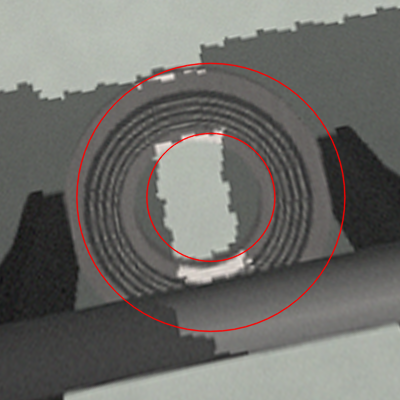

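```bash
cat >> h.py <<'E'
def conc(p,im,c,z,r0=.0195,r1=.030,search=.004,mask=lambda q:q[:,1]<272):
    """centre of concentric rings: sharpest radial profile of the high-passed picture"""
    g=cv2.cvtColor(im,cv2.COLOR_RGB2GRAY).astype(np.float32); bl=cv2.GaussianBlur(g,(0,0),4); g=(g-bl)/(bl+10)
    g=np.clip(g,-.4,.4)
    rr=np.arange(r0,r1,.0004); th=np.radians(np.arange(0,360,3)); Rr,T=np.meshgrid(rr,th)
    o=np.c_[(Rr*np.cos(T)).ravel(),(Rr*np.sin(T)).ravel()]
    def sc(c):
        q=proj(p,np.c_[c+o,np.full(len(o),z)],True).astype(np.float32)
        v=cv2.remap(g,q[:,0:1],q[:,1:2],cv2.INTER_LINEAR)[:,0]; m=mask(q).astype(float)
        v=v.reshape(T.shape);m=m.reshape(T.shape)
        pr=(v*m).sum(0)/(m.sum(0)+1e-6); return -np.var(pr)
    c=np.array(c[:2],float);s=search
    for k in range(4):
        G=np.linspace(-s,s,13); L=[(sc(c+[a,b]),a,b) for a in G for b in G]; m=min(L); c=c+[m[1],m[2]]; s/=3.5
    return c,-m[0]
E
python3 - <<'E'
from h import *
s,p0,R0=pose()
p,im=pickle.load(open("w3.pkl","rb"))
for z in (.003,.005):
  c,sc=conc(p,im,(.4507,.0955),z);print(c,sc,intool(c,.0,p0,R0))
p,im=pickle.load(open("w2.pkl","rb"))
c,sc=conc(p,im,(.4507,.0955),.005);print(c,sc)
E
```

```text
[0.45083605 0.09346113] 0.014918308512452069 [ 2.60711587 -0.29726143  2.62841792]
[0.45063003 0.09444266] 0.01555090135955648 [ 2.60693615 -0.2941415   1.62549792]
[0.4505484  0.09482556] 0.0029941690257224147
```

Request:
step_arm(increments=[-2,0,0,0,0,0,-4,0,0,0,0,0,-5,0,0,0,0,0,-5,0,0,0,0,0,-4,2,2,0,0,0,-3.7,2,4.1,0,0,0,-3,2,5,0,0,0,-3,2,5,0,0,0,0,2,5,0,0,0,0,1.5,5,0,0,0,0,1,3,0,0,0,0,0,1.5,0,0,0])

```text
time: 7.6
position: [0.6368, -0.1789, 0.2979]
tool_rot: [1.055, 1.303, -1.055]
ft_force: [-0.2, 0.4, -0.1]
grip_width: 0.746
```

Request:
step_arm(increments=[0,0,0,0,0,0,0,0,0,0,0,0,0,0,0,0,0,0])

```text
time: 7.98
position: [0.6364, -0.1754, 0.3002]
tool_rot: [1.051, 1.301, -1.051]
ft_force: [0.1, -0.1, -0.1]
grip_width: 0.748
```

```bash
cat >> h.py <<'E'
def spool(p,im,c,big,name=None,mask=None):
    z,Rb,rd,rf=(.133,.0395,.054,.0255) if big else (.113,.030,.0445,.0175)
    ch,a,s=holes(p,im,c,z,Rb,srch=.012); cd,s2=fitring(p,im,ch,z,[rd],search=.005); cf,s3=fitring(p,im,ch,z+.002,[rf],search=.005)
    print("holes",ch.round(4),"yaw",round(a,2),round(s),"disc",cd.round(4),round(s2),"face",cf.round(4),round(s3))
    if name: cv2.imwrite(name,ov(rect(p,im,ch,z,.065),hc(ch,a,Rb)+[(*ch,rd)],.065,.25,ch)[:,:,::-1])
    return ch,a
E
python3 - <<'E'
from h import *
plan(np.array([.626,-.128,.30]),12)
p,im=snap("w4"); cv2.imwrite("pics/w4.png",im[:,:,::-1])
spool(p,im,(.628,-.128),1,"pics/r4.png")
E
```

```text
t 7.97 pos [ 0.6364 -0.1754  0.3002] yaw 12.16 tilt [ 0.03 -0.03] F [ 0.1 -0.1 -0.1] g 65.1
turn (tool rad): [ 0.0028  0.0006 -0.0004]  then shift cm: [ 0.02 -0.03 -4.85]  shift in present axes: [ 0.02 -0.02 -4.85]
holes [ 0.6304 -0.1304] yaw 21.5 179 disc [ 0.6308 -0.1307] 31 face [ 0.6311 -0.1316] 12
```

View pics/w4.png

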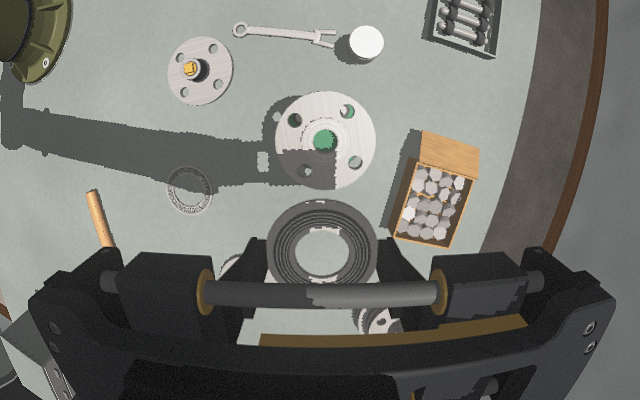

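View pics/r4.png

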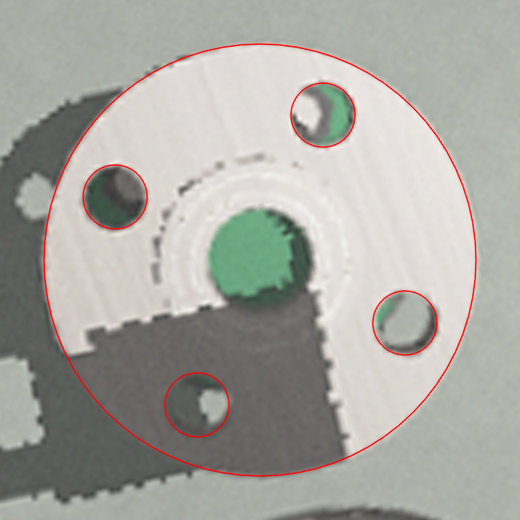

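```bash
python3 - <<'E'
from h import *
s,p0,R0=pose()
p,im=pickle.load(open("w4.pkl","rb"))
z=p0[2]+.0024
for r0,r1 in((.0195,.03),(.018,.035),(.03,.036)):
  c,sc=conc(p,im,p0[:2]+R0[:2,2]*.0015,z,r0,r1);print(c,sc,intool(c,z,p0,R0))
# target: gasket centre over spool
T=np.array([.6305,-.1305]); yv=R0[:2,1];zv=R0[:2,2]
plan(np.array([*(T-0.0015*zv-(-.0002)*yv),.16]),12)
E
```

```text
[ 0.63646534 -0.17682018] 0.01479715330047809 [-2.39922832 -0.16898095  1.12726061]
[ 0.63648089 -0.17689015] 0.01109343928079891 [-2.3991747  -0.16849311  1.19893663]
[ 0.63679187 -0.17808938] 0.007776208245613412 [-2.39823135 -0.11663917  2.43673892]
t 8.03 pos [ 0.6364 -0.1757  0.3002] yaw 12.14 tilt [ 0.03 -0.04] F [ 0.3 -0.3 -1.1] g 65.3
turn (tool rad): [ 0.0024  0.0007 -0.0004]  then shift cm: [14.02  0.38 -4.69]  shift in present axes: [14.02  0.39 -4.7 ]
```

Request:
step_arm(increments=[0,0.4,-2.5,0,0,0,4,0,-2.2,0,0,0,4,0,0,0,0,0,4,0,0,0,0,0,2,0,0,0,0,0,0,0,0,0,0,0,0,0,0,0,0,0,0,0,0,0,0,0])

```text
time: 9.02
position: [0.6318, -0.1302, 0.1614]
tool_rot: [1.054, 1.299, -1.052]
ft_force: [0.5, -0.7, -0.5]
grip_width: 0.744
```

```bash
python3 - <<'E'
from h import *
s,p0,R0=pose()
T=np.array([.6305,-.1305]); yv=R0[:2,1];zv=R0[:2,2]
plan(np.array([*(T-0.0014*zv+.0002*yv),.1378]),12)
E
```

```text
t 9.03 pos [ 0.6318 -0.1302  0.1614] yaw 12.03 tilt [ 0.16 -0.03] F [ 0.5 -0.7 -0.5] g 64.7
turn (tool rad): [ 0.0004  0.0012 -0.0026]  then shift cm: [ 2.36 -0.11 -0.13]  shift in present axes: [ 2.36 -0.12 -0.14]
```

Request:
step_arm(increments=[1,0,-0.1,0,0,0,0,0,0,0,0,0,0,0,0,0,0,0,0,0,0,0,0,0])

```text
time: 9.52
position: [0.6306, -0.1293, 0.1497]
tool_rot: [1.053, 1.301, -1.053]
ft_force: [0.4, -0.4, -0.3]
grip_width: 0.746
```

```bash
python3 - <<'E'
from h import *
s,p0,R0=pose()
T=np.array([.6305,-.1305]); yv=R0[:2,1];zv=R0[:2,2]
plan(np.array([*(T-0.0014*zv+.0002*yv),.1378]),12)
E
```

```text
t 9.53 pos [ 0.6306 -0.1293  0.1497] yaw 12.03 tilt [ 0.01 -0.01] F [ 0.4 -0.4 -0.3] g 64.9
turn (tool rad): [ 0.0006  0.0002 -0.0002]  then shift cm: [ 1.19 -0.01 -0.03]  shift in present axes: [ 1.19 -0.01 -0.03]
```

Request:
step_arm(increments=[0.5,0,0,0,0,0,0.4,0,0,0,0,0,0.25,0,0,0,0,0,0,0,0,0,0,0,0,0,0,0,0,0])

```text
time: 10.15
position: [0.6305, -0.1293, 0.138]
tool_rot: [1.053, 1.301, -1.053]
ft_force: [0.5, -0.6, -0.6]
grip_width: 0.743
```

```bash
python3 - <<'E'
from h import *
s,p0,R0=pose()
T=np.array([.6305,-.1305]); yv=R0[:2,1];zv=R0[:2,2]
plan(np.array([*(T-0.0014*zv+.0002*yv),.1378]),12)
p,im=snap("w5"); cv2.imwrite("pics/r5.png",rect(p,im,T,.140,.065)[:,:,::-1])
c,sc=conc(p,im,T,.140);print(c,sc,intool(c,.14,p0,R0))
E
```

```text
t 10.15 pos [ 0.6305 -0.1293  0.138 ] yaw 12.04 tilt [ 0. -0.] F [ 0.5 -0.6 -0.6] g 64.6
turn (tool rad): [ 0.0006  0.     -0.    ]  then shift cm: [ 0.02 -0.   -0.02]  shift in present axes: [ 0.02 -0.   -0.02]
[ 0.63059329 -0.13098397] 0.015806163472568163 [-2.01353892 -0.2545053   1.69245602]
```

View pics/r5.png

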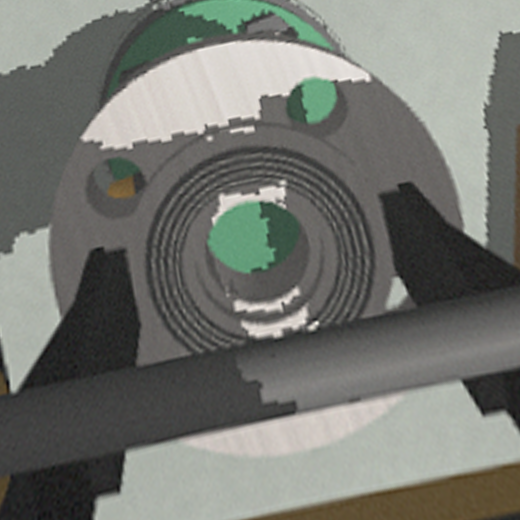

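Request:
step_arm(increments=[0.03,0,0,0,0,0,0,0,0,0,0,0])

```text
time: 10.45
position: [0.6305, -0.1293, 0.1377]
tool_rot: [1.053, 1.301, -1.053]
ft_force: [-0.4, -0.3, -0.8]
grip_width: 0.745
```

Request:
step_arm(increments=[0,0,0,0,0,0,0,0,0,0,0,0,0,0,0,0,0,0,0,0,0,0,0,0], fingers=100)

```text
time: 10.95
position: [0.6305, -0.1293, 0.1378]
tool_rot: [1.053, 1.301, -1.053]
ft_force: [0.0, 0.7, 0.3]
grip_width: 0.991
```

Request:
step_arm(increments=[-2,0,0,0,0,0,-5,0,0,0,0,0,-5,0,2,0,0,0,-3,0,2,0,0,0,0,0,0,0,0,0,0,0,0,0,0,0,0,0,0,0,0,0])

```text
time: 11.82
position: [0.6382, -0.1673, 0.2868]
tool_rot: [1.052, 1.304, -1.053]
ft_force: [-0.3, -0.2, -1.0]
grip_width: 1.004
```

```bash
python3 - <<'E'
from h import *
plan(np.array([.4588,.2543,.25]),12)
p,im=snap("w6"); cv2.imwrite("pics/w6.png",im[:,:,::-1])
ch,a=spool(p,im,(.6305,-.1305),1)
cg,s=fitring(p,im,ch,.140,[.0335],search=.005);cc,s2=conc(p,im,ch,.140,search=.003);print("gasket",cg,s,cc,s2)
cv2.imwrite("pics/r6.png",ov(rect(p,im,ch,.140,.065),[(*cg,.0335)],.065,.25,ch)[:,:,::-1])
E
```

```text
t 11.82 pos [ 0.6382 -0.1673  0.2868] yaw 12.12 tilt [-0.11  0.03] F [-0.3 -0.2 -1. ] g 87.3
turn (tool rad): [ 0.0022 -0.001   0.0017]  then shift cm: [  3.68  -8.78 -44.97]  shift in present axes: [  3.73  -8.68 -44.99]
holes [ 0.6302 -0.1302] yaw 21.63 170 disc [ 0.6307 -0.1306] 35 face [ 0.6272 -0.1274] 20
gasket [ 0.62776436 -0.13468548] 19.601688 [ 0.63049192 -0.13033601] 0.004318066247864975
```

View pics/r6.png

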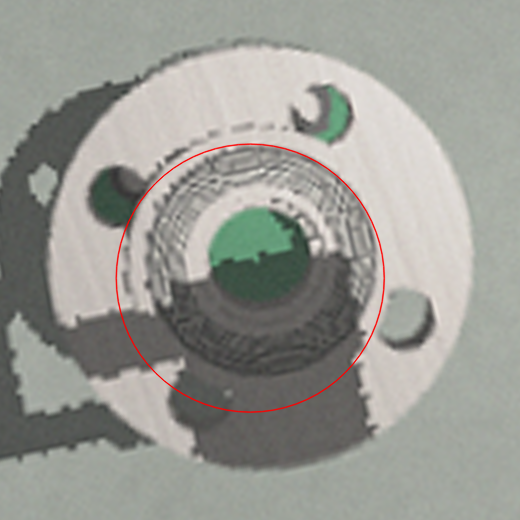

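Request:
step_arm(increments=[0,-3,-1.5,0,0,0,0,-5,-2.5,0,0,0,2,-5,-2.5,0,0,0,3,-4,-2.4,0,0,0,2.5,-2,-1,0,0,0,1.2,0,0,0,0,0,0,0,0,0,0,0,0,0,0,0,0,0,0,0,0,0,0,0])

```text
time: 13.0
position: [0.4335, -0.1111, 0.2014]
tool_rot: [1.054, 1.301, -1.051]
ft_force: [-0.3, -0.1, 0.1]
grip_width: 0.996
```

```bash
cat >> h.py <<'E'
def blind(p,im,c,big,name=None,z0=0.,srch=.012):
    Rb,rd=(.0395,.054) if big else (.030,.0445); z=z0+.010
    ch,a,s=holes(p,im,c,z,Rb,srch=srch); cd,s2=fitring(p,im,ch,z,[rd],search=.005)
    print("blind holes",ch.round(4),"yaw",round(a,2),round(s),"disc",cd.round(4),round(s2))
    if name: cv2.imwrite(name,ov(rect(p,im,ch,z,.065),hc(ch,a,Rb)+[(*cd,rd)],.065,.25,ch)[:,:,::-1])
    return ch,a
E
python3 - <<'E'
from h import *
p,im=snap("w7"); cv2.imwrite("pics/w7.png",im[:,:,::-1])
c,a=blind(p,im,(.424,-.071),1,"pics/r7.png")
plan(np.array([*c,.013]),12)
E
```

```text
blind holes [ 0.4243 -0.0722] yaw 19.46 141 disc [ 0.4247 -0.0721] 27
t 13.05 pos [ 0.4333 -0.1111  0.2013] yaw 12.06 tilt [0.06 0.04] F [-0.8  0.8  0.6] g 86.7
turn (tool rad): [ 0.0011 -0.0005 -0.0012]  then shift cm: [18.83 -0.07 -4.  ]  shift in present axes: [18.83 -0.09 -3.99]
```

View pics/r7.png

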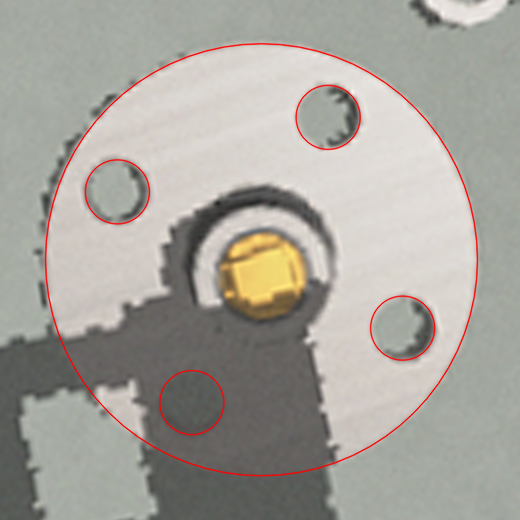

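View pics/w7.png

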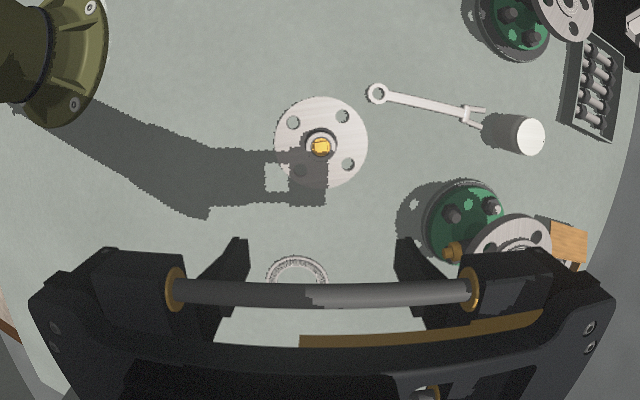

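Request:
step_arm(increments=[2,-0.08,-2,0,0,0,4.5,0,-1.95,0,0,0,4.5,0,0,0,0,0,4,0,0,0,0,0,2,0,0,0,0,0,1,0,0,0,0,0,0.6,0,0,0,0,0,0,0,0,0,0,0,0,0,0,0,0,0,0,0,0,0,0,0], fingers=60)

```text
time: 14.3
position: [0.4238, -0.0731, 0.0153]
tool_rot: [1.053, 1.3, -1.053]
ft_force: [-0.1, 0.2, 0.1]
grip_width: 0.598
```

```bash
python3 - <<'E'
from h import *
plan(np.array([.4244,-.0722,.013]),12)
p,im=snap("w8"); cv2.imwrite("pics/w8.png",im[:,:,::-1])
E
```

```text
t 14.3 pos [ 0.4238 -0.0731  0.0153] yaw 12.02 tilt [ 0.06 -0.06] F [-0.1  0.2  0.1] g 52.1
turn (tool rad): [ 0.0004  0.0012 -0.0008]  then shift cm: [ 0.23  0.08 -0.07]  shift in present axes: [ 0.23  0.08 -0.07]
```

View pics/w8.png

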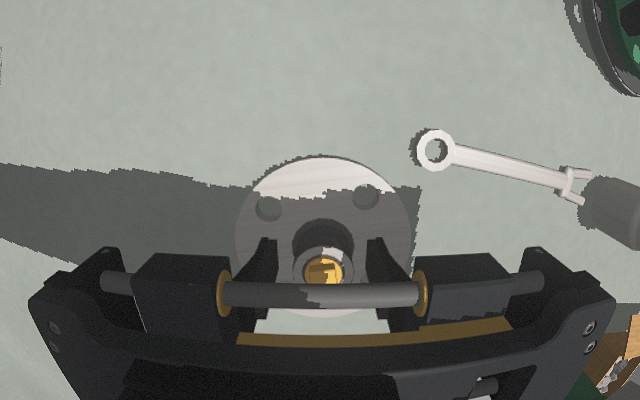

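Request:
step_arm(increments=[0.1,0.07,-0.07,0,0,0,0,0,0,0,0,0,0,0,0,0,0,0])

```text
time: 14.72
position: [0.4238, -0.0719, 0.0137]
tool_rot: [1.053, 1.301, -1.053]
ft_force: [-0.3, -0.2, 0.1]
grip_width: 0.602
```

Request:
step_arm(increments=[0,0,0,0,0,0,0,0,0,0,0,0,0,0,0,0,0,0,0,0,0,0,0,0,0,0,0,0,0,0], fingers=20, force=45)

```text
time: 15.35
position: [0.424, -0.0719, 0.0138]
tool_rot: [1.053, 1.301, -1.053]
ft_force: [1.6, 1.2, -1.7]
grip_width: 0.36
```

```bash
python3 - <<'E'
from h import *
plan(np.array([.4244,-.0722,.013]),12)
E
```

```text
t 15.35 pos [ 0.424  -0.0719  0.0138] yaw 12.03 tilt [ 0.02 -0.  ] F [ 1.6  1.2 -1.7] g 31.3
turn (tool rad): [ 0.0006  0.0001 -0.0004]  then shift cm: [0.08 0.03 0.04]  shift in present axes: [0.08 0.03 0.04]
```

Request:
step_arm(increments=[-1,0,0,0,0,0,-3,0,0,0,0,0,-4.5,0,0,0,0,0,-4.5,0,0,0,0,0,-4.5,0,0,0,0,0,-2,0,0,0,0,0,-1,0,0,0,0,0,0,0,0,0,0,0,0,0,0,0,0,0])

```text
time: 16.48
position: [0.4229, -0.0715, 0.2174]
tool_rot: [1.053, 1.304, -1.054]
ft_force: [-0.1, -0.4, -7.4]
grip_width: 0.358
```

```bash
python3 - <<'E'
from h import *
plan(np.array([.6305,-.1304,.20]),12)
s,p0,R0=pose()
p,im=snap("w9"); cv2.imwrite("pics/w9.png",im[:,:,::-1])
z0=p0[2]-.0138
b=p0[:2]
o=rect(p,im,b,z0+.01,.065)
cv2.imwrite("pics/r9.png",ov(o,hc(b,19.5,.0395)+[(*b,.054)],.065,.25,b)[:,:,::-1])
E
```

```text
t 16.48 pos [ 0.4229 -0.0715  0.2174] yaw 12.05 tilt [-0.14  0.07] F [-0.1 -0.4 -7.4] g 31.2
turn (tool rad): [ 0.0008 -0.0017  0.0021]  then shift cm: [ 1.74 19.08 10.07]  shift in present axes: [ 1.68 19.08 10.09]
```

View pics/r9.png

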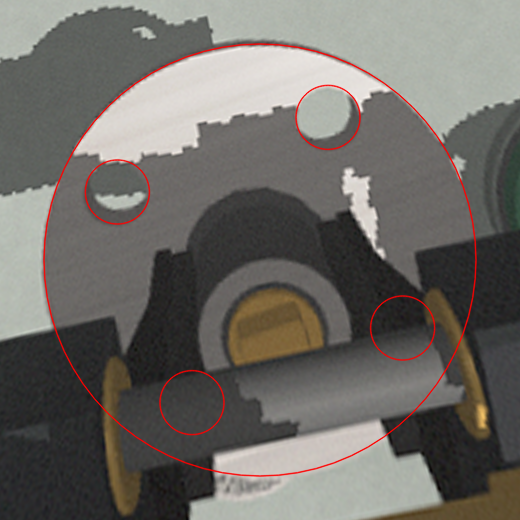

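```bash
cat >> h.py <<'E'
def held(p,im,c,a,z,big,rowmax=228,sr=.003,sa=4.):
    """blind in the hand / on the spool: centre, yaw from unhidden part of disc edge and holes (rows above rowmax); z = disc top"""
    Rb,rd=(.0395,.054) if big else (.030,.0445)
    g=cv2.GaussianBlur(cv2.cvtColor(im,cv2.COLOR_RGB2GRAY).astype(np.float32),(0,0),.7)
    def sam(P):
        q=proj(p,np.c_[P,np.full(len(P),z)],True).astype(np.float32)
        return cv2.remap(g,q[:,0:1],q[:,1:2],cv2.INTER_LINEAR)[:,0],q[:,1]<rowmax
    t1=np.radians(np.arange(0,360,2));d1=np.c_[np.cos(t1),np.sin(t1)];t2=np.radians(np.arange(0,360,10));d2=np.c_[np.cos(t2),np.sin(t2)]
    def grad(c,r,d):
        o,m=sam(c+(r+.0009)*d);i,_=sam(c+(r-.0009)*d); v=np.minimum(np.abs(o-i),50)
        return (v*m).sum(),m.sum()
    def sc(x):
        c=x[:2]*1e-3;a=x[2]; s,n=grad(c,rd,d1); t=s/max(n,1)
        S=N=0
        for h in hc(c,a,Rb):
            s,n=grad(np.array(h[:2]),.008,d2); S+=s;N+=n
        return -(t+2*S/max(N,1))
    x=np.array([c[0]*1e3,c[1]*1e3,a]);s=sr*1e3
    for k in range(5):
        m=min((sc(x+[u,v,w]),u,v,w) for u in np.linspace(-s,s,7) for v in np.linspace(-s,s,7) for w in np.linspace(-sa,sa,9))
        x=x+m[1:];s/=2.2;sa/=2.2
    return x[:2]/1e3,x[2],-m[0]
E
python3 - <<'E'
from h import *
p,im=pickle.load(open("w9.pkl","rb"))
p0=np.array([.4229,-.0715,.2174]);z=p0[2]-.0138+.01
for rm in (215,228,240):
  c,a,s=held(p,im,p0[:2],19.5,z,1,rm); R0=pose()[2]; print(c.round(4),round(a,2),s,((np.r_[c,p0[2]]-p0)@R0*1000).round(2), a-yaw(R0))
E
```

```text
[ 0.4227 -0.072 ] 19.52 104.33603825036005 [-0.   -0.25  0.41] 7.478706011671262
[ 0.4226 -0.072 ] 19.37 98.87319178887975 [ 0.   -0.39  0.42] 7.328101544763262
[ 0.4226 -0.072 ] 19.37 97.70735900479984 [ 0.   -0.39  0.42] 7.328101544763262
```

Request:
step_arm(increments=[0,2,1,0,0,0,0,4,2,0,0,0,0,5,2.5,0,0,0,0,4,2.5,0,0,0,0,3,1.5,0,0,0,0,1.1,0.55,-0.037,0,0,0.5,0,0,0,0,0,0.5,0,0,0,0,0,0,0,0,0,0,0,0,0,0,0,0,0])

```text
time: 17.77
position: [0.6312, -0.1306, 0.2092]
tool_rot: [1.025, 1.315, -1.026]
ft_force: [0.1, -0.5, -6.0]
grip_width: 0.352
```

```bash
cat >> h.py <<'E'
def over(T,ty,tz,z,yw):
    y=np.array([np.cos(np.radians(yw)),np.sin(np.radians(yw))]); zv=np.array([y[1],-y[0]])
    return np.array([*(np.array(T)-ty*y-tz*zv),z])
E
python3 - <<'E'
from h import *
plan(over((.6305,-.1304),-.0003,.0004,.17,14.15),14.15)
E
```

```text
t 17.77 pos [ 0.6312 -0.1306  0.2092] yaw 14.13 tilt [ 0.01 -0.07] F [ 0.1 -0.5 -6. ] g 30.6
turn (tool rad): [-0.0003  0.0012  0.0001]  then shift cm: [ 3.92 -0.03 -0.08]  shift in present axes: [ 3.92 -0.03 -0.08]
```

Request:
step_arm(increments=[2,-0.03,-0.08,0,0,0,1.7,0,0,0,0,0,1,0,0,0,0,0,0,0,0,0,0,0,0,0,0,0,0,0,0,0,0,0,0,0])

```text
time: 18.52
position: [0.6317, -0.1296, 0.1625]
tool_rot: [1.026, 1.315, -1.025]
ft_force: [-0.1, 0.5, -7.1]
grip_width: 0.355
```

```bash
python3 - <<'E'
from h import *
plan(over((.6305,-.1304),-.0003,.0004,.154,14.15),14.15)
s,p0,R0=pose()
p,im=snap("w10"); cv2.imwrite("pics/w10.png",im[:,:,::-1])
c,a,s=held(p,im,p0[:2],21.5,p0[2]-.0038,1); print(c.round(4),round(a,2),s)
E
```

```text
t 18.52 pos [ 0.6317 -0.1296  0.1625] yaw 14.16 tilt [ 0.07 -0.01] F [-0.1  0.5 -7.1] g 30.9
turn (tool rad): [ 0.0001  0.0005 -0.0012]  then shift cm: [ 0.85 -0.1   0.01]  shift in present axes: [ 0.85 -0.1   0.01]
[ 0.6312 -0.13  ] 21.12 92.51177555761296
```

View pics/w10.png

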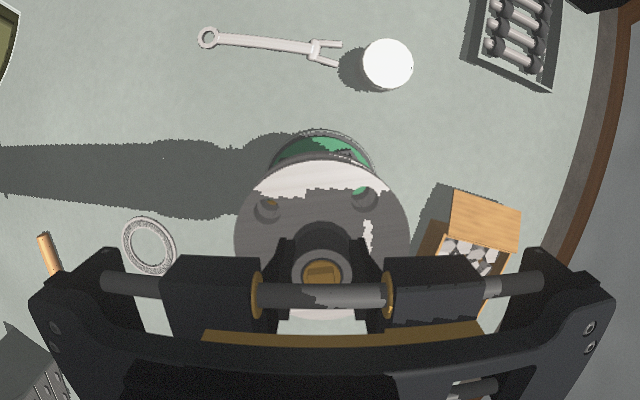

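Request:
step_arm(increments=[0.3,0,0,-0.004,0,0,0,0,0,0,0,0,0,0,0,0,0,0,0,0,0,0,0,0])

```text
time: 19.08
position: [0.6312, -0.1297, 0.1588]
tool_rot: [1.022, 1.317, -1.022]
ft_force: [0.6, -0.5, -7.3]
grip_width: 0.357
```

```bash
python3 - <<'E'
from h import *
plan(over((.6305,-.1304),-.0003,.0004,.154,14.15),14.15)
s,p0,R0=pose()
p,im=snap("w10")
for rm in(215,228):
 c,a,s=held(p,im,p0[:2],21.5,p0[2]-.0038,1,rm); print(c.round(4),round(a,2),s)
E
```

```text
t 19.07 pos [ 0.6312 -0.1297  0.1588] yaw 14.38 tilt [ 0. -0.] F [ 0.6 -0.5 -7.3] g 31.1
turn (tool rad): [ 0.004   0.     -0.0001]  then shift cm: [ 0.48 -0.05  0.02]  shift in present axes: [ 0.48 -0.05  0.02]
[ 0.6306 -0.13  ] 21.41 97.50610056281765
[ 0.6307 -0.1301] 21.58 93.98739998800713
```

Request:
step_arm(increments=[0.2,-0.03,0.02,0,0,0,0.1,0,0,0,0,0,0.05,0,0,0,0,0,0.05,0,0,0,0,0,0,0,0,0,0,0,0,0,0,0,0,0])

```text
time: 19.88
position: [0.6309, -0.1299, 0.1548]
tool_rot: [1.022, 1.317, -1.022]
ft_force: [-0.0, 0.5, -7.1]
grip_width: 0.358
```

```bash
python3 - <<'E'
from h import *
plan(over((.6305,-.1304),-.0003,.0004,.154,14.15),14.15)
E
```

```text
t 19.88 pos [ 0.6309 -0.1299  0.1548] yaw 14.38 tilt [ 0. -0.] F [-0.   0.5 -7.1] g 31.2
turn (tool rad): [ 0.0041  0.0001 -0.    ]  then shift cm: [ 0.08 -0.02 -0.  ]  shift in present axes: [ 0.08 -0.02 -0.  ]
```

Request:
step_arm(increments=[0.04,-0.01,0,0,0,0,0.04,0,0,0,0,0,0.03,0,0,0,0,0,0,0,0,0,0,0,0,0,0,0,0,0])

```text
time: 20.5
position: [0.6308, -0.13, 0.1539]
tool_rot: [1.022, 1.317, -1.022]
ft_force: [-1.2, 0.3, -4.3]
grip_width: 0.358
```

Contact is beginning (7.1 → 4.3 N). A little further.

Request:
step_arm(increments=[0.02,0,0,0,0,0,0.02,0,0,0,0,0,0,0,0,0,0,0])

```text
time: 20.88
position: [0.6308, -0.13, 0.1538]
tool_rot: [1.022, 1.317, -1.023]
ft_force: [-3.5, -0.1, 0.5]
grip_width: 0.359
```

Request:
step_arm(increments=[0.02,0,0,0,0,0,0.01,0,0,0,0,0,0,0,0,0,0,0])

```text
time: 21.25
position: [0.6308, -0.13, 0.1538]
tool_rot: [1.022, 1.317, -1.023]
ft_force: [-4.9, 0.7, 5.2]
grip_width: 0.357
```

Request:
step_arm(increments=[0,0,0,0,0,0,0,0,0,0,0,0,0,0,0,0,0,0,0,0,0,0,0,0], fingers=60)

```text
time: 21.75
position: [0.631, -0.1299, 0.1528]
tool_rot: [1.023, 1.317, -1.022]
ft_force: [-0.9, 1.3, 1.4]
grip_width: 0.591
```

Request:
step_arm(increments=[-1,0,0,0,0,0,-3,0,0,0,0,0,-4,0,0,0,0,0,-5,0,2,0,0,0,-2,0,2,0,0,0,0,0,0,0,0,0,0,0,0,0,0,0,0,0,0,0,0,0])

```text
time: 22.75
position: [0.6401, -0.1674, 0.3017]
tool_rot: [1.02, 1.32, -1.022]
ft_force: [-0.2, 0.0, 0.3]
grip_width: 0.599
```

```bash
python3 - <<'E'
from h import *
plan(np.array([.547,.40,.25]),33)
p,im=snap("w11"); cv2.imwrite("pics/w11.png",im[:,:,::-1])
c,a=blind(p,im,(.6305,-.1304),1,"pics/r11.png",z0=.14,srch=.006)
E
```

```text
t 22.75 pos [ 0.6401 -0.1674  0.3017] yaw 14.49 tilt [-0.12  0.03] F [-0.2  0.   0.3] g 52.1
turn (tool rad): [-0.323  -0.0013  0.0018]  then shift cm: [  5.17  23.1  -52.66]  shift in present axes: [  5.21   5.2  -57.26]
blind holes [ 0.6311 -0.1306] yaw 21.78 169 disc [ 0.631  -0.1303] 35
```

View pics/r11.png

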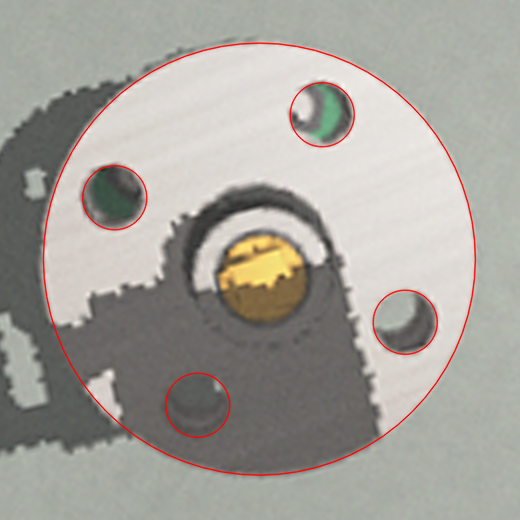

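```bash
python3 - <<'E'
import cv2,numpy as np
a=cv2.imread("pics/top0.png")[140:290,60:240];b=cv2.imread("pics/scene0.png")[150:300,460:640]
cv2.imwrite("pics/crop.png",np.hstack([cv2.resize(a,None,fx=2.2,fy=2.2),cv2.resize(b,None,fx=2.2,fy=2.2)]))
E
```

```text
(no output)
```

View pics/crop.png

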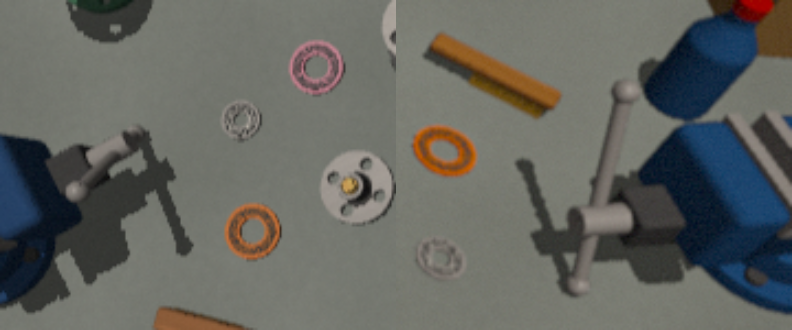

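```bash
python3 - <<'E'
from h import *
pt,ps=ctrl.camera_params("top"),ctrl.camera_params("scene")
for a,b in (((94,226),(563.6,192)),((122.7,200),(542.7,279.5)),((114,207),(542,250))):
    v,c=ray(pt,a,0);w,d=ray(ps,b,0);v=v[0]/np.linalg.norm(v);w=w[0]/np.linalg.norm(w)
    t=np.linalg.lstsq(np.c_[v,-w],d-c,rcond=None)[0];P=c+v*t[0];Q=d+w*t[1];print(((P+Q)/2).round(3),np.linalg.norm(P-Q).round(4))
E
```

```text
[0.452 0.482 0.201] 0.0023
[0.53  0.524 0.014] 0.0054
[0.506 0.5   0.083] 0.0102
```

Request:
step_arm(increments=[0,0.5,-3.2,0,0,0,0,0.5,-5,0,0,0,0,0.5,-5.5,0,0,0,0,0.5,-5.5,0,0,0,0,0.5,-5.5,0,0,0,0,0.5,-5.5,0,0,0,0,0.5,-5.5,0,0,0,0,0.5,-5.5,0,0,0,2,0.5,-5,0,0,0,3,0.5,-4,0,0,0,3,0.1,-2,0,0,0,2,0.1,-1,0,0,0], fingers=80)

```text
time: 24.3
position: [0.5571, 0.3608, 0.2008]
tool_rot: [1.018, 1.32, -1.022]
ft_force: [0.1, -0.4, 0.2]
grip_width: 0.803
```

Request:
step_arm(increments=[0,0,0,0,0,0,0,0,0,0,0,0,0,0,0,0,0,0])

```text
time: 24.68
position: [0.5602, 0.3587, 0.2043]
tool_rot: [1.025, 1.316, -1.022]
ft_force: [-0.1, -0.2, 0.4]
grip_width: 0.799
```

```bash
python3 - <<'E'
from h import *
plan(np.array([.547,.40,.20]),14.4)
p,im=snap("w12"); cv2.imwrite("pics/w12.png",im[:,:,::-1])
c0=(.545,.40)
c,s=fitring(p,im,c0,.005,[.024,.0095]);cc,s2=conc(p,im,c,.005,.012,.022,search=.003);print("gs",c,s,cc,s2)
cv2.imwrite("pics/r12.png",ov(rect(p,im,c0,.005,.05),[(*c,.024),(*c,.0095)],.05,.25,c0)[:,:,::-1])
plan(np.array([*c,.0025]),14.4)
E
```

```text
t 24.68 pos [0.5602 0.3587 0.2043] yaw 14.26 tilt [0.11 0.03] F [-0.1 -0.2  0.4] g 69.5
turn (tool rad): [-0.0025 -0.0001 -0.002 ]  then shift cm: [ 0.43 -0.25 -4.33]  shift in present axes: [ 0.43 -0.26 -4.32]
gs [0.5463125  0.40016406] 50.078568 [0.54589413 0.40012325] 0.005140867308449584
t 24.73 pos [0.56   0.3588 0.2042] yaw 14.27 tilt [0.1  0.03] F [-0.2  0.2  1.5] g 69.5
turn (tool rad): [-0.0022 -0.0001 -0.0018]  then shift cm: [20.17 -0.3  -4.34]  shift in present axes: [20.16 -0.35 -4.34]
```

View pics/w12.png

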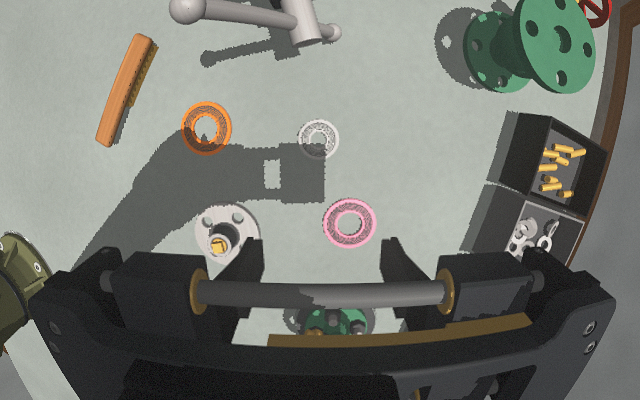

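View pics/r12.png

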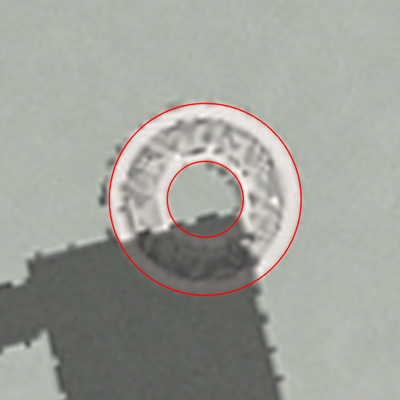

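Request:
step_arm(increments=[1,-0.3,-2.2,0,0,0,4.5,0,-2.1,0,0,0,4.5,0,0,0,0,0,4.5,0,0,0,0,0,3,0,0,0,0,0,1.6,0,0,0,0,0,0.5,0,0,0,0,0,0,0,0,0,0,0,0,0,0,0,0,0])

```text
time: 25.85
position: [0.5461, 0.4011, 0.0084]
tool_rot: [1.024, 1.317, -1.021]
ft_force: [1.1, 0.3, -0.9]
grip_width: 0.8
```

```bash
python3 - <<'E'
from h import *
plan(np.array([.5463,.4001,.0025]),14.4)
E
```

```text
t 25.85 pos [0.5461 0.4011 0.0084] yaw 14.37 tilt [0.11 0.07] F [ 1.1  0.3 -0.9] g 69.6
turn (tool rad): [-0.0005 -0.0008 -0.0021]  then shift cm: [ 0.59 -0.01  0.1 ]  shift in present axes: [ 0.59 -0.01  0.1 ]
```

Request:
step_arm(increments=[0.4,0,0.1,0,0,0,0,0,0,0,0,0,0,0,0,0,0,0])

```text
time: 26.22
position: [0.5456, 0.3994, 0.0029]
tool_rot: [1.022, 1.317, -1.022]
ft_force: [-0.6, -0.3, -0.4]
grip_width: 0.799
```

Request:
step_arm(increments=[0.02,0,0,0,0,0,0,0,0,0,0,0,0,0,0,0,0,0,0,0,0,0,0,0,0,0,0,0,0,0], fingers=42, force=20)

```text
time: 26.85
position: [0.5456, 0.3995, 0.0027]
tool_rot: [1.022, 1.318, -1.022]
ft_force: [-0.6, -0.2, 0.3]
grip_width: 0.531
```

```bash
python3 - <<'E'
from h import *
plan(np.array([.634,.1546,.28]),14.4)
s,p0,R0=pose()
p,im=snap("w13"); cv2.imwrite("pics/w13.png",im[:,:,::-1])
for z in (.0045,.005):
  c,sc=conc(p,im,(.546,.400),z,.012,.022);print(c,sc,intool(c,.0,p0,R0))
E
```

```text
t 26.85 pos [0.5456 0.3995 0.0027] yaw 14.38 tilt [-0. -0.] F [-0.6 -0.2  0.3] g 46.2
turn (tool rad): [-0.0003  0.      0.    ]  then shift cm: [-27.73   2.47  25.92]  shift in present axes: [-27.73   2.48  25.92]
[0.54531778 0.39927114] 0.01225004249638387 [ 2.69199898 -0.33157873  0.13695998]
[0.54524004 0.39950826] 0.012382289108833499 [ 2.69199559 -0.34798338 -0.11204353]
```

View pics/w13.png

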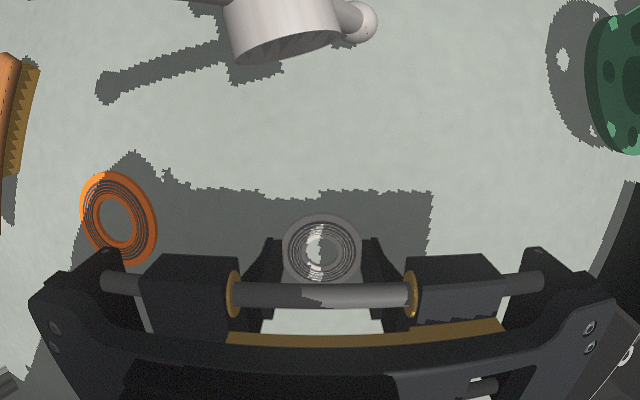

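Request:
step_arm(increments=[-2,0,0,0,0,0,-4.5,0,0,0,0,0,-5,0,0,0,0,0,-5,0,0,0,0,0,-5,0.3,2,0,0,0,-4,0.4,4,0,0,0,-2.2,0.4,5,0,0,0,0,0.4,5.5,0,0,0,0,0.4,5.5,0,0,0,0,0.3,4.5,0,0,0,0,0.3,3,0,0,0,0,0,1.4,0,0,0])

```text
time: 28.4
position: [0.6472, 0.1043, 0.2807]
tool_rot: [1.025, 1.315, -1.024]
ft_force: [0.5, 0.8, 0.1]
grip_width: 0.531
```

Request:
step_arm(increments=[0,0,0,0,0,0,0,0,0,0,0,0,0,0,0,0,0,0])

```text
time: 28.78
position: [0.6459, 0.1085, 0.28]
tool_rot: [1.02, 1.319, -1.02]
ft_force: [0.3, 0.9, -1.1]
grip_width: 0.53
```

```bash
python3 - <<'E'
from h import *
s,p0,R0=pose()
p,im=snap("w14"); cv2.imwrite("pics/w14.png",im[:,:,::-1])
c,a=spool(p,im,(.634,.1546),0,"pics/r14.png")
z=p0[2]+.0023
g,sc=conc(p,im,p0[:2],z,.012,.022);print(g,sc,intool(g,z,p0,R0))
plan(over(c,-.0003,-.0002,.14,14.4),14.4)
E
```

```text
holes [0.6338 0.1548] yaw -19.96 166 disc [0.6334 0.155 ] 30 face [0.63   0.1607] 14
[0.64556887 0.1085571 ] 0.01013156724358589 [-2.30003371 -0.31290708 -0.15442966]
t 28.82 pos [0.646  0.1081 0.2799] yaw 14.53 tilt [0.   0.01] F [-0.8  0.5 -1. ] g 46.0
turn (tool rad): [ 0.0023 -0.0002 -0.0001]  then shift cm: [13.99  0.   -4.81]  shift in present axes: [ 1.399e+01  1.000e-02 -4.810e+00]
```

View pics/r14.png

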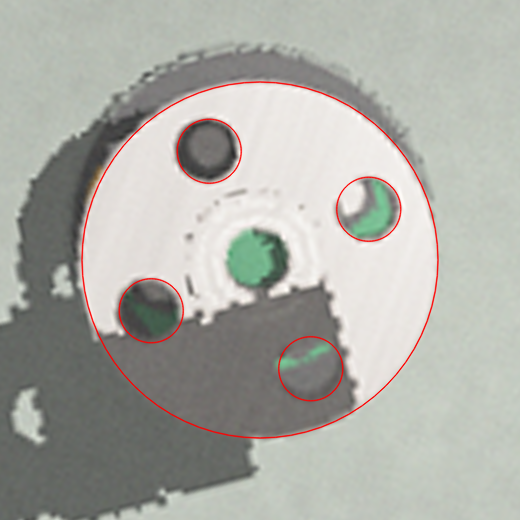

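Request:
step_arm(increments=[0,0,-2.5,0,0,0,4,0,-2.3,0,0,0,4.5,0,0,0,0,0,4,0,0,0,0,0,2,0,0,0,0,0,0.5,0,0,0,0,0,0,0,0,0,0,0,0,0,0,0,0,0,0,0,0,0,0,0])

```text
time: 29.95
position: [0.6353, 0.1531, 0.1309]
tool_rot: [1.023, 1.316, -1.021]
ft_force: [0.0, 0.2, 0.2]
grip_width: 0.53
```

```bash
python3 - <<'E'
from h import *
plan(over((.6336,.1549),-.0003,-.0002,.118,14.4),14.4)
E
```

```text
t 29.95 pos [0.6353 0.1531 0.1309] yaw 14.37 tilt [0.1  0.01] F [0.  0.2 0.2] g 46.1
turn (tool rad): [-0.0005  0.0002 -0.0018]  then shift cm: [ 1.29 -0.09 -0.2 ]  shift in present axes: [ 1.29 -0.09 -0.2 ]
```

Request:
step_arm(increments=[0.5,0,-0.15,0,0,0,0,0,0,0,0,0,0,0,0,0,0,0,0,0,0,0,0,0])

```text
time: 30.45
position: [0.6343, 0.1543, 0.1247]
tool_rot: [1.022, 1.317, -1.022]
ft_force: [0.4, -0.1, -0.4]
grip_width: 0.533
```

```bash
python3 - <<'E'
from h import *
plan(over((.6336,.1549),-.0003,-.0002,.118,14.4),14.4)
E
```

```text
t 30.45 pos [0.6343 0.1543 0.1247] yaw 14.38 tilt [ 0. -0.] F [ 0.4 -0.1 -0.4] g 46.4
turn (tool rad): [-0.0004  0.0001 -0.    ]  then shift cm: [ 0.67 -0.03 -0.06]  shift in present axes: [ 0.67 -0.03 -0.06]
```

Request:
step_arm(increments=[0.4,-0.03,-0.06,0,0,0,0.27,0,0,0,0,0,0,0,0,0,0,0,0,0,0,0,0,0])

```text
time: 30.95
position: [0.6338, 0.1547, 0.1179]
tool_rot: [1.022, 1.318, -1.023]
ft_force: [0.4, 1.6, 0.3]
grip_width: 0.529
```

```bash
python3 - <<'E'
from h import *
plan(over((.6336,.1549),-.0003,-.0002,.1177,14.4),14.4)
s,p0,R0=pose()
p,im=snap("w15")
c,sc=conc(p,im,(.634,.155),.120,.012,.022);print(c,sc,intool(c,.12,p0,R0))
E
```

```text
t 30.95 pos [0.6338 0.1547 0.1179] yaw 14.38 tilt [-0.01 -0.01] F [0.4 1.6 0.3] g 46.0
turn (tool rad): [-0.0004  0.0001  0.0002]  then shift cm: [ 0.02  0.01 -0.  ]  shift in present axes: [ 0.02  0.01 -0.  ]
[0.63350049 0.1547551 ] 0.012541103781152198 [-2.11667135 -0.29652069 -0.09323296]
```

Centred and touching; release and look.

Request:
step_arm(increments=[0.02,0,0,0,0,0,0,0,0,0,0,0,0,0,0,0,0,0,0,0,0,0,0,0], fingers=75)

```text
time: 31.5
position: [0.6339, 0.1548, 0.1178]
tool_rot: [1.022, 1.317, -1.022]
ft_force: [0.8, 0.5, 0.0]
grip_width: 0.743
```

Request:
step_arm(increments=[-1.5,0,0,0,0,0,-4,0,0,0,0,0,-5,0,2,0,0,0,-4,0,2,0,0,0,-1,0,0,0,0,0,0,0,0,0,0,0,0,0,0,0,0,0,0,0,0,0,0,0])

```text
time: 32.5
position: [0.643, 0.1165, 0.2714]
tool_rot: [1.02, 1.32, -1.023]
ft_force: [0.5, -0.2, 0.3]
grip_width: 0.752
```

```bash
python3 - <<'E'
from h import *
p,im=snap("w16")
c,a=spool(p,im,(.6336,.1549),0)
g,sc=conc(p,im,c,.12,.012,.022,search=.003);print("gasket",g,sc)
cv2.imwrite("pics/r16.png",ov(rect(p,im,c,.12,.05),[(*g,.024)],.05,.25,c)[:,:,::-1])
plan(np.array([.4588,.2543,.2])+[.01,-.04,0],14.4)
E
```

```text
holes [0.6323 0.1552] yaw -20.5 142 disc [0.6332 0.1548] 31 face [0.6307 0.1606] 21
gasket [0.63360066 0.15537886] 0.005583161104840071
t 32.55 pos [0.6432 0.1164 0.2716] yaw 14.44 tilt [-0.11 -0.02] F [-0.1 -0.5 -0.1] g 65.5
turn (tool rad): [ 0.0007 -0.0002  0.0019]  then shift cm: [  7.16 -14.45 -13.82]  shift in present axes: [  7.19 -14.43 -13.83]
```

View pics/r16.png

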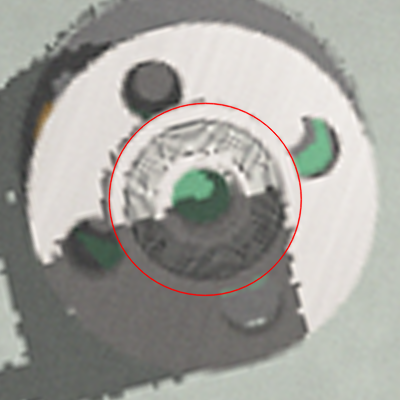

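Request:
step_arm(increments=[0,-2,-2,0,0,0,0,-4,-4,0,0,0,1,-4,-4,0,0,0,3,-3,-2.5,0,0,0,2,-1.4,-1.3,0,0,0,1,0,0,0,0,0,0,0,0,0,0,0,0,0,0,0,0,0,0,0,0,0,0,0], fingers=65)

```text
time: 33.67
position: [0.471, 0.214, 0.2034]
tool_rot: [1.024, 1.318, -1.022]
ft_force: [-0.5, 0.3, 0.3]
grip_width: 0.647
```

```bash
python3 - <<'E'
from h import *
p,im=snap("w17"); cv2.imwrite("pics/w17.png",im[:,:,::-1])
c,a=blind(p,im,(.4588,.2543),0,"pics/r17.png")
plan(np.array([*c,.0138]),14.4)
E
```

```text
blind holes [0.4584 0.2537] yaw 22.18 142 disc [0.4589 0.2537] 27
t 33.73 pos [0.4707 0.214  0.2033] yaw 14.35 tilt [0.02 0.05] F [-0.2  0.8  0.7] g 56.7
turn (tool rad): [-0.0009 -0.0008 -0.0006]  then shift cm: [18.95 -0.21 -4.15]  shift in present axes: [18.95 -0.22 -4.13]
```

View pics/r17.png

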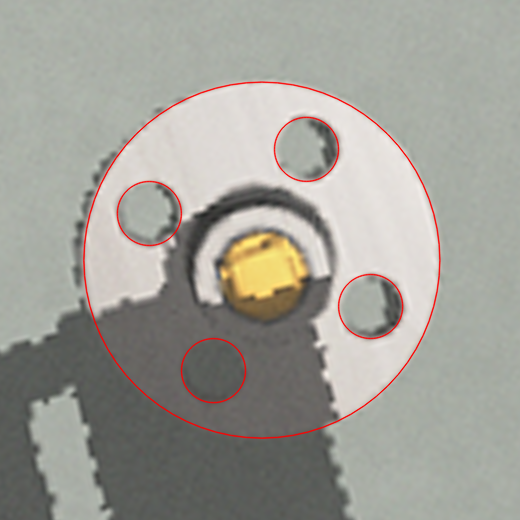

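Request:
step_arm(increments=[2,-0.2,-2.1,0,0,0,4.5,0,-2.05,0,0,0,4.5,0,0,0,0,0,4,0,0,0,0,0,2,0,0,0,0,0,1,0,0,0,0,0,0.8,0,0,0,0,0,0,0,0,0,0,0,0,0,0,0,0,0,0,0,0,0,0,0], fingers=60)

```text
time: 34.98
position: [0.4583, 0.2538, 0.0155]
tool_rot: [1.023, 1.317, -1.022]
ft_force: [-0.3, -0.9, 0.2]
grip_width: 0.601
```

```bash
python3 - <<'E'
from h import *
plan(np.array([.4586,.2537,.0138]),14.4)
E
```

```text
t 34.98 pos [0.4583 0.2538 0.0155] yaw 14.37 tilt [0.07 0.01] F [-0.3 -0.9  0.2] g 52.3
turn (tool rad): [-0.0006  0.0002 -0.0012]  then shift cm: [0.17 0.03 0.02]  shift in present axes: [0.17 0.03 0.02]
```

Request:
step_arm(increments=[0.05,0.03,0.02,0,0,0,0,0,0,0,0,0])

```text
time: 35.22
position: [0.4582, 0.2535, 0.0144]
tool_rot: [1.022, 1.317, -1.022]
ft_force: [-1.3, 0.8, 0.5]
grip_width: 0.603
```

Request:
step_arm(increments=[0,0,0,0,0,0,0,0,0,0,0,0,0,0,0,0,0,0,0,0,0,0,0,0,0,0,0,0,0,0], fingers=20, force=45)

```text
time: 35.85
position: [0.4582, 0.2536, 0.0143]
tool_rot: [1.022, 1.317, -1.022]
ft_force: [1.0, 1.2, -0.1]
grip_width: 0.357
```

Request:
step_arm(increments=[-1,0,0,0,0,0,-3,0,0,0,0,0,-4.5,0,0,0,0,0,-5,0,0,0,0,0,-5,0,0,0.12,0,0,-4,0,0,0.15,0,0,-2,0,0,0.15,0,0,0,0,0,0.16,0,0,0,0,0,0.151,0,0,0,3,1,0,0,0,0,5,1.8,0,0,0,0,5,1.8,0,0,0])

```text
time: 37.35
position: [0.5532, 0.1504, 0.2591]
tool_rot: [1.551, 0.942, -1.553]
ft_force: [1.2, 0.1, -4.3]
grip_width: 0.358
```

Request:
step_arm(increments=[0,4,1.4,0,0,0,0,2.3,0.8,0,0,0,0,0.8,0.3,0,0,0,0,0,0,0,0,0,0,0,0,0,0,0,0,0,0,0,0,0,0,0,0,0,0,0])

```text
time: 38.22
position: [0.6033, 0.0984, 0.2596]
tool_rot: [1.552, 0.943, -1.552]
ft_force: [-0.3, -0.9, -4.4]
grip_width: 0.355
```

```bash
python3 - <<'E'
from h import *
s,p0,R0=pose()
plan(over((.6336,.155),0,0,.2,-27.5),-27.5)
p,im=snap("w18"); cv2.imwrite("pics/w18.png",im[:,:,::-1])
c,a=spool(p,im,(.6336,.155),0,"pics/r18.png")
for rm in(215,228):
  h,ha,sc=held(p,im,p0[:2],yaw(R0)+7.8,p0[2]-.0043,0,rm);print(h,ha,sc,intool(h,p0[2],p0,R0),ha-yaw(R0))
o=rect(p,im,p0,p0[2]-.0043,.065); cv2.imwrite("pics/r18b.png",np.hstack([cv2.imread("pics/r18.png"),ov(o,hc(h,ha,.03)+[(*h,.0445)],.065,.25,p0)[:,:,::-1]])[:,:,:][::2,::2] if 0 else ov(o,hc(h,ha,.03)+[(*h,.0445)],.065,.25,p0)[:,:,::-1])
E
```

```text
t 38.23 pos [0.6033 0.0984 0.2596] yaw -27.43 tilt [ 0.02 -0.03] F [-0.3 -0.9 -4.4] g 30.8
turn (tool rad): [ 0.0012  0.0003 -0.0005]  then shift cm: [ 5.96  0.08 -6.42]  shift in present axes: [ 5.96  0.08 -6.42]
holes [0.6327 0.1552] yaw -20.06 205 disc [0.633  0.1548] 34 face [0.6295 0.1596] 22
[0.60386177 0.09849497] -20.73925120558078 127.88821772093414 [ 1.71327618e-04  5.01268654e-01 -3.29448177e-01] 6.692835188853223
[0.60396593 0.09830544] -20.009792835250884 115.7137664171275 [ 2.97751725e-04  6.81034979e-01 -2.09209879e-01] 7.422293559183117
```

View pics/r18.png

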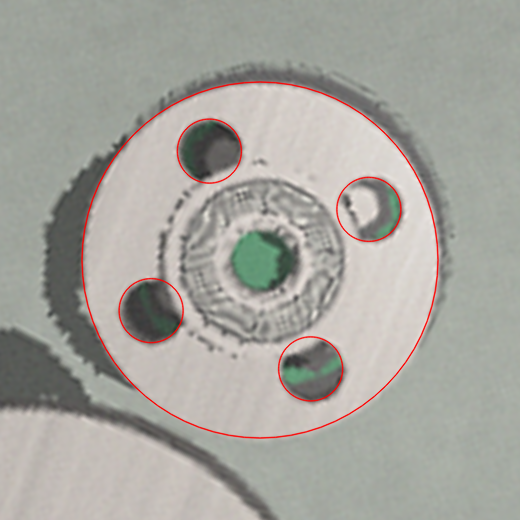

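View pics/r18b.png

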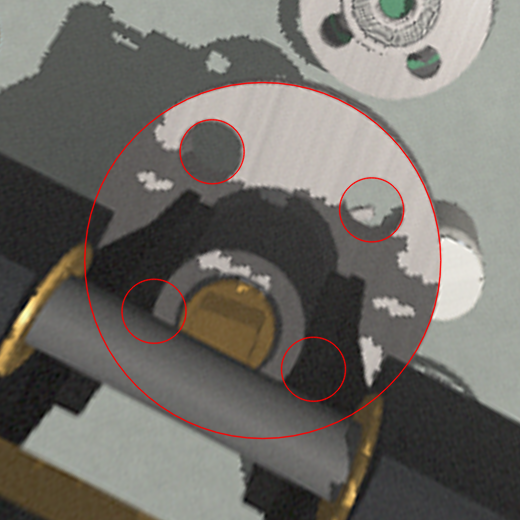

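```bash
python3 - <<'E'
from h import *
for n in ("w16","w18"):
  p,im=pickle.load(open(n+".pkl","rb"))
  for r in((.012,.022),(.0105,.0235),(.013,.02)):
    g,s=conc(p,im,(.633,.155),.12,*r,search=.002);print(n,"gasket",g.round(4),s)
  c,s=fitring(p,im,(.633,.155),.113,[.0445],search=.003);print("disc",c,s)
p0=np.array([.6033,.0984,.2596])
p,im=pickle.load(open("w18.pkl","rb"))
for dz in(-.0053,-.0043,-.0033):
  for rm in (220,226,234): h,ha,sc=held(p,im,p0[:2],-20,p0[2]+dz,0,rm,sr=.002,sa=2);print(dz,rm,h.round(4),ha.round(2),sc)
E
```

```text
w16 gasket [0.6336 0.1554] 0.005585323590150808
w16 gasket [0.6336 0.1552] 0.009046700583136787
w16 gasket [0.6336 0.1554] 0.0028058759708134134
disc [0.63319922 0.1548125 ] 30.77988
w18 gasket [0.6335 0.1553] 0.007183766533157472
w18 gasket [0.6335 0.1553] 0.013011193444748673
w18 gasket [0.6336 0.1554] 0.0036056375251381934
disc [0.63307031 0.15476563] 33.838802
-0.0053 220 [0.6039 0.0977] -19.91 125.41360492988571
-0.0053 226 [0.604  0.0979] -19.76 117.00494545686942
-0.0053 234 [0.6039 0.0978] -19.58 108.62263770767406
-0.0043 220 [0.6039 0.0981] -20.01 125.45532648087892
-0.0043 226 [0.604  0.0981] -19.7 116.85475194752999
-0.0043 234 [0.6041 0.098 ] -19.3 109.10400703625801
-0.0033 220 [0.6039 0.0989] -20.72 125.57291755003394
-0.0033 226 [0.6041 0.0984] -19.57 116.82268577533793
-0.0033 234 [0.6042 0.0984] -19.39 109.19757788932881
```

Request:
step_arm(increments=[0,0,-2,0,0,0,0,0,-3.4,0,0,0,3,0,-1,0,0,0,4,0,0,0,0,0,2.5,0,0,0,0,0,1.2,0,0,0,0,0,0,0,0,0,0,0,0,0,0,0,0,0,0,0,0,0,0,0])

```text
time: 39.4
position: [0.6339, 0.1548, 0.1537]
tool_rot: [1.555, 0.942, -1.551]
ft_force: [-0.3, -0.2, -4.9]
grip_width: 0.354
```

Request:
step_arm(increments=[0,0,0,0,0,0,0,0,0,0,0,0])

```text
time: 39.65
position: [0.6333, 0.1545, 0.1526]
tool_rot: [1.554, 0.942, -1.553]
ft_force: [-0.7, 0.0, -4.1]
grip_width: 0.361
```

```bash
python3 - <<'E'
from h import *
plan(np.array([.6329,.1549,.1343]),-27.5)
s,p0,R0=pose()
p,im=snap("w19"); cv2.imwrite("pics/w19.png",im[:,:,::-1])
for rm in(220,228,236):
  h,ha,sc=held(p,im,p0[:2],-19.8,p0[2]-.0043,0,rm);print(h.round(4),ha,sc)
# flange disc arc visible behind
E
```

```text
t 39.65 pos [0.6333 0.1545 0.1526] yaw -27.5 tilt [ 0.02 -0.01] F [-0.7  0.  -4.1] g 31.4
turn (tool rad): [-0.0001 -0.0001 -0.0004]  then shift cm: [ 1.83 -0.05 -0.02]  shift in present axes: [ 1.83 -0.05 -0.01]
[0.6333 0.1544] -20.612171299774605 131.14224288327497
[0.6339 0.1545] -20.254545454545454 119.22885620473556
[0.634  0.1546] -20.02915101427498 111.03908133801119
```

View pics/w19.png

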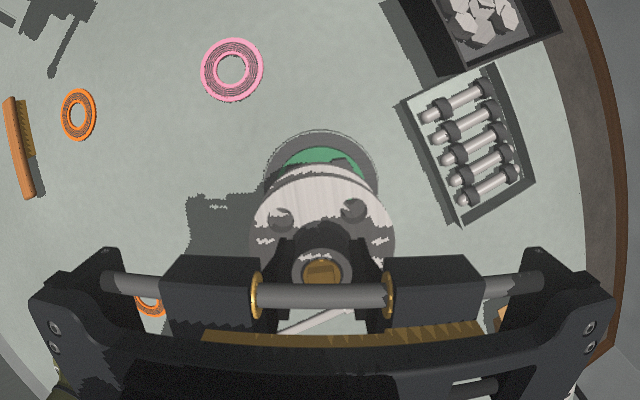

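Request:
step_arm(increments=[0.7,-0.04,-0.02,0,0,0,0.5,0,0,0,0,0,0.25,0,0,0,0,0,0.12,0,0,0,0,0,0.06,0,0,0,0,0,0,0,0,0,0,0,0,0,0,0,0,0])

```text
time: 40.58
position: [0.633, 0.1549, 0.1362]
tool_rot: [1.553, 0.942, -1.553]
ft_force: [-0.2, 0.1, -4.3]
grip_width: 0.355
```

```bash
python3 - <<'E'
from h import *
plan(np.array([.6329,.1549,.1343]),-27.5)
E
```

```text
t 40.58 pos [0.633  0.1549 0.1362] yaw -27.5 tilt [ 0.01 -0.  ] F [-0.2  0.1 -4.3] g 30.9
turn (tool rad): [ 0.     -0.0001 -0.0002]  then shift cm: [ 0.19 -0.01  0.01]  shift in present axes: [ 0.19 -0.01  0.01]
```

Request:
step_arm(increments=[0.06,0,0,0,0,0,0.05,0,0,0,0,0,0.04,0,0,0,0,0,0.02,0,0,0,0,0,0,0,0,0,0,0,0,0,0,0,0,0])

```text
time: 41.32
position: [0.6329, 0.1549, 0.1344]
tool_rot: [1.553, 0.942, -1.553]
ft_force: [-0.3, 0.3, -3.7]
grip_width: 0.359
```

Request:
step_arm(increments=[0.02,0,0,0,0,0,0.02,0,0,0,0,0,0,0,0,0,0,0])

```text
time: 41.7
position: [0.6329, 0.1549, 0.1344]
tool_rot: [1.553, 0.942, -1.553]
ft_force: [-2.6, -1.1, 0.5]
grip_width: 0.357
```

Request:
step_arm(increments=[0.02,0,0,0,0,0,0,0,0,0,0,0])

```text
time: 41.95
position: [0.6329, 0.1549, 0.1343]
tool_rot: [1.553, 0.942, -1.553]
ft_force: [-3.1, -1.6, 3.8]
grip_width: 0.356
```

Request:
step_arm(increments=[0,0,0,0,0,0,0,0,0,0,0,0,0,0,0,0,0,0,0,0,0,0,0,0], fingers=60)

```text
time: 42.45
position: [0.633, 0.155, 0.1336]
tool_rot: [1.553, 0.943, -1.553]
ft_force: [0.1, 0.1, -0.6]
grip_width: 0.587
```

Request:
step_arm(increments=[-1,0,0,0,0,0,-3,0,0,0,0,0,-4,0,0,0,0,0,-5,0,2,0,0,0,-2,0,2,0,0,0,0,0,0,0,0,0,0,0,0,0,0,0,0,0,0,0,0,0])

```text
time: 43.45
position: [0.6139, 0.1201, 0.2824]
tool_rot: [1.551, 0.945, -1.554]
ft_force: [-0.6, -0.4, -0.6]
grip_width: 0.599
```

```bash
python3 - <<'E'
from h import *
p,im=snap("w20"); cv2.imwrite("pics/w20.png",im[:,:,::-1])
c,a=blind(p,im,(.633,.155),0,"pics/r20.png",z0=.12,srch=.006)
plan(np.array([.55,0,.35]),-27.5)
for n in("top","scene"):
  q=ctrl.get_image(n);cv2.imwrite(f"pics/{n}1.png",q[:,:,::-1])
E
```

```text
blind holes [0.6339 0.1546] yaw -19.82 211 disc [0.6338 0.1547] 34
t 43.5 pos [0.614  0.1201 0.2824] yaw -27.43 tilt [-0.11  0.01] F [ 0.5 -0.5 -0.6] g 52.3
turn (tool rad): [0.0013 0.0007 0.0019]  then shift cm: [-6.76 -0.13 13.61]  shift in present axes: [-6.75 -0.16 13.61]
```

View pics/r20.png

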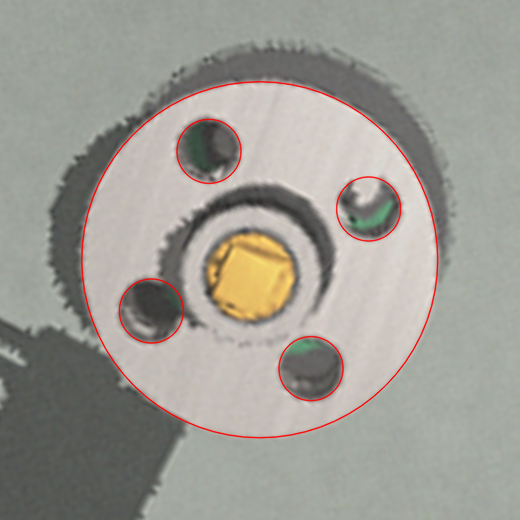

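View pics/scene1.png

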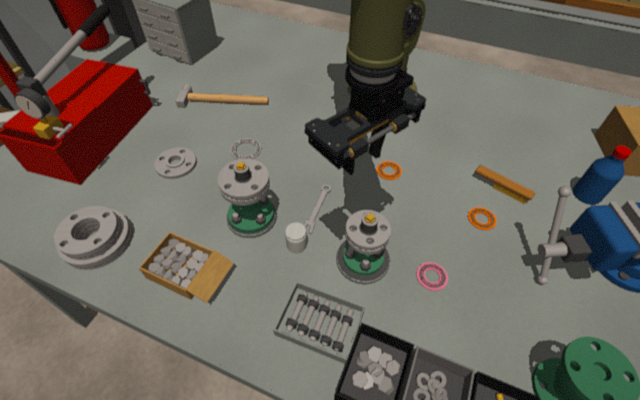

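```bash
python3 - <<'E'
from h import *
for cam in("top","scene"):
  p=ctrl.camera_params(cam); a=cv2.imread(f"pics/{cam}0.png")[:,:,::-1].copy(); b=cv2.imread(f"pics/{cam}1.png")[:,:,::-1].copy()
  for nm,c,z,R,r in(("small",(.6335,.155),.113,.03,.0445),("large",(.6305,-.1304),.133,.0395,.054)):
    for im,zz in((a,z),(b,z+.017)):
      d,s=fitring(p,im,c,zz,[r],search=.008,fish=False); h,y,s2=holes(p,im,c,zz,R,fish=False,srch=.006); print(cam,nm,zz,"disc",d.round(4),round(s),"holes",h.round(4),round(y,2),round(s2))
E
```

```text
top small 0.113 disc [0.6324 0.1555] 25 holes [0.6327 0.1556] -19.08 121
top small 0.13 disc [0.6349 0.1577] 1 holes [0.6271 0.1571] 18.68 3
top large 0.133 disc [ 0.6295 -0.1302] 22 holes [ 0.63   -0.1301] 21.73 112
top large 0.15000000000000002 disc [ 0.63   -0.1297] 24 holes [ 0.6303 -0.1296] 21.95 145
scene small 0.113 disc [0.6323 0.1555] 10 holes [0.6318 0.1553] -19.81 69
scene small 0.13 disc [0.6325 0.1549] 19 holes [0.633  0.1554] -19.84 57
scene large 0.133 disc [ 0.6297 -0.1301] 10 holes [ 0.6299 -0.1301] 22.43 64
scene large 0.15000000000000002 disc [ 0.6299 -0.1294] 11 holes [ 0.6295 -0.1299] 21.68 68
```

Request:
step_arm(increments=[0,0,3,0,0,0,0,-1,5,0,0,0,0,-1,5,0,0,0,0,-1,5,0,0,0,0,-1,5,0,0,0,0,0,3,0,0,0,0,0,0,0,0,0,0,0,0,0,0,0])

```text
time: 44.6
position: [0.4593, -0.0916, 0.2837]
tool_rot: [1.553, 0.944, -1.552]
ft_force: [0.7, 0.1, -0.6]
grip_width: 0.601
```

```bash
python3 - <<'E'
from h import *
p=ctrl.camera_params("top");b=ctrl.get_image("top");cv2.imwrite("pics/top2.png",b[:,:,::-1])
a=cv2.imread("pics/top0.png")[:,:,::-1].copy()
for nm,c,z,R,r in(("small",(.6335,.155),.113,.03,.0445),("large",(.6305,-.1304),.133,.0395,.054)):
    for im,zz in((a,z),(b,z+.017)):
      d,s=fitring(p,im,c,zz,[r],search=.008,fish=False); h,y,s2=holes(p,im,c,zz,R,fish=False,srch=.006); print(nm,zz,"disc",d.round(4),round(s),"holes",h.round(4),round(y,2),round(s2))
plan(np.array([.5,-.1,.3]))
E
```

```text
small 0.113 disc [0.6324 0.1555] 25 holes [0.6327 0.1556] -19.08 121
small 0.13 disc [0.6331 0.1555] 27 holes [0.6337 0.1554] -19.6 138
large 0.133 disc [ 0.6295 -0.1302] 22 holes [ 0.63   -0.1301] 21.73 112
large 0.15000000000000002 disc [ 0.63   -0.1298] 14 holes [ 0.6302 -0.1286] 20.19 78
t 44.65 pos [ 0.4595 -0.0912  0.2837] yaw -27.35 tilt [0.01 0.04] F [0.1 0.1 0.2] g 51.9
turn (tool rad): [-0.     -0.0007  0.0002]  then shift cm: [-1.63  4.   -1.08]  shift in present axes: [-1.63  4.   -1.08]
```

View pics/top2.png

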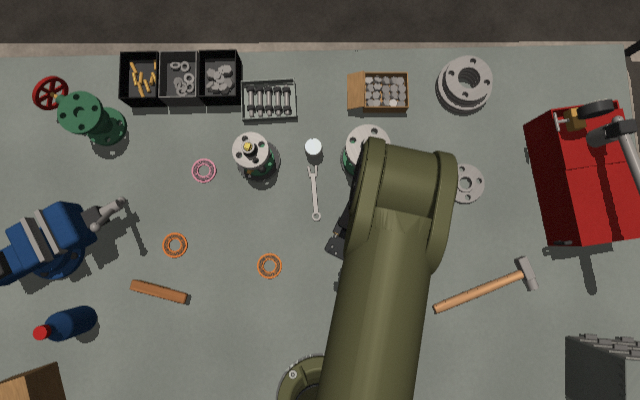

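```bash
python3 -c "
from h import *
print(ctrl.close_job(), ctrl.get_state()['time'])"
```

```text
the job is handed in; nothing more can be done
the job is handed in; nothing more can be done
```

I laid the right-size gasket on each spool and set the matching test blind on it, then handed the job in at about 45 s of the 136 s allowed. I did not move the odd gasket, the slip-on flange or the orange and pink rings.

| | Gasket off the spool centre | Blind off the spool centre | Bolt-hole turn off |
|---|---|---|---|
| Large spool | about 0.3 mm | about 0.5 mm | about 0.2° |
| Small spool | about 0.3 to 0.6 mm | about 0.7 to 1.0 mm | about 0.2° |

- **Setting down:** I lowered both blinds in steps of 0.2 to 0.4 mm. I opened the gripper only once the force reading showed the spool was carrying the weight.
- **Where checks disagreed:** The scene camera's own fits disagreed by up to about 1 mm on the small blind and gave large-spool bolt-hole turns up to about 0.75° apart. The top camera, before and after, put the small spool's bolt holes about 0.5° apart. In its last picture the arm partly hid the large spool, so I did not use that large-spool fit.
- **Left as is:** I did not re-grip the small blind to correct it. The offset is small against the 16 mm holes, and moving the blind could have dragged the gasket.

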